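Lock a row of specimens in the measuring fixture

TASK

Set all the aluminium specimens on the bench side by side in the clamping fixture and make the row up to four blocks with black spare blocks. Pull the drawer fully open, take the wedge from it and drive it fully home, tip first, into the gap between the green shoe and the end wall, its flat side along the wall, so that the row is locked tight against the spring pad. Leave the drawer shut, and do not disturb the bottle, the mouse or the screwdriver.

Things in the scene. Friction and masses are not known exactly. Their poses are not given: they have to be found in the camera images.
- fixture: Clamping fixture fixed to the bench: dark steel base, x -35 to +45, y -117 to +123 mm, 10 mm thick; origin on the bench, z up, -x is its front, towards the robot. The row of blocks lies along its y, centred on x = 0, on the base's top at z = 10 mm, between low rails (tops z = 18, inner faces x = -22.5 and +22.5, y = -80 to +70 mm).
- row_start (a point): Centre of the resting face of the orange spring pad, at fixture (0, -80, 10) mm, axes as the fixture's: the row starts here and runs to +y; four 40 mm blocks end 160 mm on, the shoe's face being 168 mm on at most. The pad is 40 mm wide, its top 39 mm above the bench, with a fixed end (top 42 mm) behind it.
- wedge_home (a point): Where the wedge's origin lies, and how its axes point, when it is home beside a row of four blocks: fixture (0, +99.4, 10) mm, axes as the fixture's. Its tip then meets the tip stop, the thick end of its red part is level with the front end of the fixed wall and the base's front edge, and the pad is pushed in about 3 mm.
- lane_mouth (a point): Fixture (-35, +99.4, 10) mm, axes as the fixture's: mouth of the wedge lane between the green shoe and the fixed aluminium wall (face y = +108.4, x = -35 to +35, top z = 35 mm); tip stop at its far end, x = +35 mm. Before the mouth the base runs on as a 65 mm long tongue (y +79 to +123, top z = 10 mm) on which the wedge can lie. The wedge goes straight in, along the wall.
- shoe (a joint): Green sliding shoe between the row's end and the wedge lane, x = -22 to +22, top z = 40 mm: its flat face to the row is at fixture y = +88 mm less this value (m, 0 to 0.018; a 1 N spring returns it to 0). Its other face slopes 15 degrees to match the wedge, from 10 mm (front) to 22 mm (back) behind the flat face. Pushed back (0) it leaves 4 mm side play to the wedge's tip.
- pad (a joint): Travel of the orange spring pad, m: 0 relaxed, grows as the row pushes it towards -y of the fixture, at most 0.008; spring 1.5 N per mm.
- cab_drawer0 (a joint): Opening of the drawer, m: 0 shut, at most 0.149; grows as it is pulled out towards the robot; about 1 N of slide friction, stays where it is left. Opened less than 130 mm, the cabinet may still cover the tip of the wedge.
- cab_drawer0_handle (a point): Middle of the drawer's steel bar handle: bar 11 mm thick, 120 mm long along the point's y, 35 mm out from the cream drawer front, 38 mm below the cabinet's top. The point's -x axis is the way the drawer pulls out. The front panel is 58 mm high, 15 mm thick, its top about 11 mm below the cabinet's top.
- cab: White drawer cabinet, fixed, 220 deep (x), 240 wide (y), 85 mm high, origin at the centre of its underside, front towards -x. Its one drawer is 192 mm wide, 175 mm long inside, its floor at z = 22 mm, its walls' tops at z = 63 mm; the wedge lies in its front part.
- wedge: Locking wedge, 25 mm high, 105 mm long, about 0.12 kg, origin on its underside. Red taper from x = -35 (thick end, 25 mm) to x = +35 mm (tip, 6 mm): side y = +9 mm is flat and runs along the fixed wall, the other slopes 15 degrees, y = -15.8 to +3 mm, and pushes the shoe. Lies right way up in the drawer, tail towards the drawer's front. Its red faces are slick. Driving takes 5 to 20 N; it then holds by friction.
- wedge_grip (a point): Middle of the wedge's yellow tail, where it is gripped: tail 14 mm thick in the wedge's y, wedge x = -64 to -35 mm, z = 3 to 25 mm; this point is at wedge (-51, 0, 12.5) mm. A slick steel striking button, 14 mm across, ends the tail at x = -70 mm; the wedge may be driven by pushing it.
- specimen1: Specimen: pale aluminium cube with brass-ringed dark bores on its faces, about 0.17 kg, 40 mm cube, origin at its centre, axes normal to its faces; which face is up does not matter. It rests on the bench at the start. May be absent.
- specimen2: Specimen: pale aluminium cube with brass-ringed dark bores on its faces, about 0.17 kg, 40 mm cube, origin at its centre, axes normal to its faces; which face is up does not matter. It rests on the bench at the start. May be absent.
- specimen3: Specimen: pale aluminium cube with brass-ringed dark bores on its faces, about 0.17 kg, 40 mm cube, origin at its centre, axes normal to its faces; which face is up does not matter. It rests on the bench at the start. May be absent.
- specimen4: Specimen: pale aluminium cube with brass-ringed dark bores on its faces, about 0.17 kg, 40 mm cube, origin at its centre, axes normal to its faces; which face is up does not matter. It rests on the bench at the start. May be absent.
- spare1: Spare filler block: plain black plastic cube, about 0.12 kg, 40 mm cube, origin at its centre, axes normal to its faces; which face is up does not matter. It rests on the bench at the start.
- spare2: Spare filler block: plain black plastic cube, about 0.12 kg, 40 mm cube, origin at its centre, axes normal to its faces; which face is up does not matter. It rests on the bench at the start.
- bottle: Bystander: water bottle, 60 mm across, 190 mm tall, standing to the left; origin at its foot.
- mouse: Bystander: black computer mouse 100 x 58 x 26 mm; origin under its centre.
- driver: Bystander: screwdriver lying on the bench behind the fixture; origin under its middle.
Mind the look-alikes: they are no part of the job. Leave any brown or pink look-alike of the specimen1 alone.

How it is judged:
By the outcome, as a careful person would: the job done as asked, in the order asked, and still so for the second after the job is handed in, with the robot touching nothing.
Of specimen1, specimen2, specimen3, specimen4 only 2 to 4 are there at a start; the rules pass over those that are not, and their reading is None.
At some moment in a run one of specimen1, specimen2, specimen3, specimen4, spare1, spare2 may be knocked a few centimetres aside while the robot is not near it.
Once in a run the grip may slacken for a moment while it holds something.
It also fails if it takes over 192 s, if anything falls off the work surface, if the arm or the gripper's body presses on something with over 40 N, if the wrist force passes 120 N, or if a joint passes its speed limit or range.

ROBOT

A 6-joint arm with a two-finger parallel gripper is mounted at the origin on the work surface. World frame = base frame: x ahead of the robot, y to its left, z up, the work surface at z = 0. Lengths are in m, angles in rad, forces in N, time in s.
With the tool pointing down it reaches from about 0.25 to 0.8 m from the base axis. Payload 3.9 kg.
Tool frame: the origin (TCP) lies between the finger pads; the fingertips stand 11 mm ahead of it and the grasp point (between the pads) lies 8 mm behind it (env.tip_reach is the distance from the TCP to the fingertips, in m); z points along the fingers, y is the line along which they close (so a half turn about z gives the same grasp; the last joint's range is limited). The gripper opens to 85 mm and grips with 20 to 120 N. Pads are 22 mm wide; open, the fingers measure 114 mm over their backs; the gripper's body (76 mm by 85 mm) begins 54 mm behind the grasp point. The pads swing forward as they close: fully open they stand 13 mm farther back than shut.
Start: joints at [1.137, 0.26, -0.138, 1.173, 0, 1.571], TCP at [0.221, 0.476, 0.242] pointing down, gripper open.
Joint ranges: [-2.78, 2.78], [-0.83, 1.72], [-1.28, 1.37], [-1.9, 2.12], [-1.57, 1.48], [-3.14, 3.14]. Speed limits (rad/s): [2.57, 2.57, 3.14, 3.14, 3.14, 3.14].

INTERFACE

Orientations are given as [roll, pitch, yaw] about the fixed x, y, z axes, in that order (R = Rz(yaw) Ry(pitch) Rx(roll)).
In Python, from cell import env gives the robot as it stands.
- The arm moves only by the tool step_arm, never from a script. Its argument "rows" is a list of rows, each an object with "grip": the opening, from 0 (shut) to 1 (fully open); "slide": the shift along the tool's x, y, z each as a share of 4 cm, from -1 to 1, a list of three; "dr": the turn, a rotation vector about the tool's x, y, z each as a share of 4 degrees, from -1 to 1, a list of three. A call has 1 to 10 rows; each row shifts and turns the commanded pose from where the row before left it, along the tool's axes as they then stand; what a row does not reach is not made up. A row lasts 1/8 s, in which the tool goes at most 62.5 mm and 10.7 degrees, less where a joint would pass 70% of its speed; a pose out of reach is approached as far as the arm can. A call with a number of a shift or a turn outside -1 to 1 is refused whole. A call with a gripper value outside its range is refused whole. The fingers move at their own pace and stop on an object; the grip force is fixed at half the most. Time passes only in rows, so rows that do not move let the fingers close. It gives the time, the measured TCP pose, the force, the opening and the grip force at its end, in the units of the state.
- env.sense(): the state, without advancing time (a new reading comes with each control period).
- env.snapshot(name): name is "scene" or "top" or "wrist"; returns (picture, depth): 384x512x3 uint8, red, green, blue; 384x512 float32, m along the optical axis (not along the pixel's ray), 0 where there is no reading.
- env.camera_info(name): a dict with "fx", "fy", "cx", "cy" (pixels), "dist" ([k1, k2, p1, p2, k3] as OpenCV has them; the pictures are not rectified), "origin" and "attitude" of the camera in the world; the wrist camera has in their place "hand_eye" (4x4, takes a point from camera to tool coordinates, whose origin is the TCP and whose axes are the flange's). Camera axes: x right, y down, z forward; pixel columns grow to the right and rows downward; lengths in m; the calibration is good to about 2 mm. A picture is of the moment at which its call begins: read the wrist's pose just before it. camera_info takes no time and is no camera call.
- env.hand_in(): hands the job in; it is judged then, once.
Trained networks look in the newest picture that a camera, given by its name, has taken for a name from the list of things; names that differ only in an ending like _2 or _b are one class to them, and where a whole thing is asked for, a point or a joint stands for the part that bears it (a point fixed in the world has none). Each returns a list of dicts, best first, with "conf" (0 to 1); they miss things now and then, are a little off and sometimes report something else, mostly with a low value. They report only what shows in the picture. A call takes as long as a camera call. They do not tell look-alikes from the thing itself.
- env.look_for(camera, query): "xy" ([column, row] in pixels, amid what is visible of it).
The state is a dict: "time_s": time; "q": joint angles; "joint_vel": joint speeds; "joint_efforts": joint torques, N m; "ee_pos": TCP position; "tool_rot": TCP orientation; "force": force on the tool from outside, world axes, zero at the start; "wrist_torque": the same for the moment, N m; "gripper_width": finger opening in m; "gripper_force": force on a finger pad.
Only numpy, scipy, OpenCV 4.12 (cv2) and the standard library are available. Lean on these libraries where they do the work, as an engineer would, in place of code of your own. Each camera call takes 0.05 s, during which the arm holds its last target. There are 200 camera calls.

## Working session

There is one attempt and no reset: what is moved stays moved. The work goes in short steps, Python scripts to look and compute and a tool call to move; the robot and the scene stay as the last step left them, time stands still between calls to the robot, and variables do not carry over. Pictures are saved under pics/ and viewed, at most 14 in all, crops included, and the job is handed in when it is done.

Besides the shell and the picture viewer there is one more tool, called as name(argument=value, ...) on one line, values as JSON. step_arm: Moves the arm, as the interface text tells. Its arguments: {"type":"object","properties":{"rows":{"type":"array","items":{"type":"object","properties":{"grip":{"type":"number"},"slide":{"type":"array","items":{"type":"number","minimum":-1,"maximum":1}},"dr":{"type":"array","items":{"type":"number","minimum":-1,"maximum":1}}}}}},"required":["rows"]}

```bash
mkdir -p pics; ls; cat > h.py <<'E'
import numpy as np, cv2
from scipy.spatial.transform import Rotation as R
from cell import env
def cam(name):
    c=env.camera_info(name)
    K=np.array([[c['fx'],0,c['cx']],[0,c['fy'],c['cy']],[0,0,1.]])
    if 'hand_eye' in c:
        s=env.sense(); T=np.eye(4); T[:3,:3]=rot(s['tool_rot']); T[:3,3]=s['ee_pos']
        T=T@np.array(c['hand_eye'])
    else:
        T=np.eye(4); T[:3,:3]=rot(c['attitude']); T[:3,3]=c['origin']
    return K,np.array(c['dist'],float),T
def rot(a):
    a=np.array(a,float)
    return a if a.shape==(3,3) else R.from_euler('xyz',a).as_matrix()
def shot(name,fn=None):
    K,d,T=cam(name); im,dep=env.snapshot(name)
    if fn: cv2.imwrite('pics/'+fn,im[:,:,::-1])
    return im,dep,K,d,T
def rays(uv,K,d):
    p=cv2.undistortPoints(np.array(uv,float).reshape(-1,1,2),K,d).reshape(-1,2)
    return np.c_[p,np.ones(len(p))]
def onz(uv,z,K,d,T):  # pixel -> world at height z
    r=rays(uv,K,d)@T[:3,:3].T; o=T[:3,3]
    return o+r*((z-o[2])/r[:,2])[:,None]
def cloud(dep,K,d,T):
    h,w=dep.shape; u,v=np.meshgrid(np.arange(w),np.arange(h))
    r=rays(np.stack([u,v],-1).reshape(-1,2),K,d)*dep.reshape(-1,1)
    return (r@T[:3,:3].T+T[:3,3]).reshape(h,w,3)
E
python3 - <<'E'
from h import *
print(env.sense())
for n in ('scene','top','wrist'):
    im,dep,K,d,T=shot(n,n+'0.png'); print(n,T.round(3).tolist(),K[0,0],d)
    np.savez(''+n+'0.npz',im=im,dep=dep,K=K,d=d,T=T)
E
```

```text
pics
{'time_s': 0.0, 'q': array([ 1.13702316e+00,  2.60672849e-01, -1.39402913e-01,  1.17269486e+00,
       -2.56111711e-05,  1.57078503e+00]), 'joint_vel': array([-4.55466120e-05, -7.31433102e-04,  1.22654632e-03, -1.08968596e-04,
        2.00296052e-03,  1.39083401e-03]), 'joint_efforts': array([ 1.19942306e-03, -4.05681288e+01,  2.53922725e+01,  1.88976154e-02,
        1.01940566e-04, -4.17287069e-06]), 'ee_pos': array([0.22037985, 0.4757624 , 0.24145794]), 'tool_rot': array([-3.13961836e+00,  2.55888156e-05,  2.70783084e+00]), 'force': array([ 0.50781781, -0.22903128,  0.05851053]), 'wrist_torque': array([-0.01676336,  0.00952854,  0.00534705]), 'gripper_force': 0.0, 'gripper_width': 0.08521379348551314}
scene [[-0.403, 0.741, -0.536, 1.155], [0.915, 0.333, -0.228, 0.297], [0.009, -0.583, -0.813, 0.958], [0.0, 0.0, 0.0, 1.0]] 398.773733565964 [0.00164971 0.         0.         0.         0.        ]
top [[-0.015, -0.992, 0.129, 0.412], [-1.0, 0.015, 0.003, 0.043], [-0.005, -0.129, -0.992, 1.211], [0.0, 0.0, 0.0, 1.0]] 378.20660309623264 [-0.03573186  0.          0.          0.          0.        ]
wrist [[0.42, 0.861, 0.285, 0.147], [0.907, -0.398, -0.135, 0.511], [-0.003, 0.315, -0.949, 0.373], [0.0, 0.0, 0.0, 1.0]] 267.7287933753452 [-0.05574157  0.          0.          0.          0.        ]
```

View pics/top0.png

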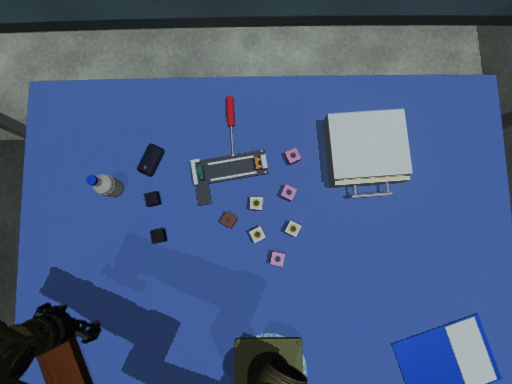

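View pics/scene0.png

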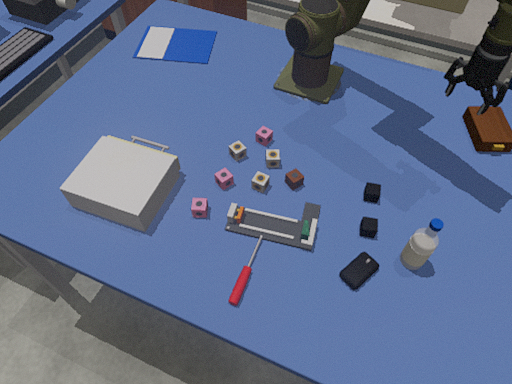

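The top view shows three pale specimens at (256,203), (257,234) and (292,228), and the spares at (152,199) and (158,236). Three pink blocks and one brown block are look-alikes. The fixture is at about (230,168) with its tongue at (204,193), and the cabinet is at (368,147). I need three specimens plus one spare.

```bash
cat >> h.py <<'E'
def blocks(im,P,zlo=.03,zhi=.05,lim=None):
    m=((P[...,2]>zlo)&(P[...,2]<zhi)).astype(np.uint8)
    n,lab,st,_=cv2.connectedComponentsWithStats(m,connectivity=4); out=[]
    for i in range(1,n):
        if st[i,4]<40: continue
        q=P[lab==i]; r=cv2.minAreaRect((q[:,:2]*1000).astype(np.float32))
        out.append((np.array(r[0]).round(1),np.array(r[1]).round(0),round(r[2],1),round(np.median(q[:,2])*1000,1),np.median(im[lab==i],0).astype(int),st[i,4],(st[i,:2]+st[i,2:4]/2).round()))
    return out
E
python3 - <<'E'
from h import *
for n in ('top','scene'):
    z=np.load(n+'0.npz'); P=cloud(z['dep'],z['K'],z['d'],z['T'])
    print(n, 'bench z',np.median(P[230:300,190:330,2]) if n=='top' else np.median(P[150:200,300:380,2]), (z['dep']==0).mean())
    for b in blocks(z['im'],P): print(*b)
    print('base'); 
    for b in blocks(z['im'],P,.006,.014): print(*b)
    print('cab')
    for b in blocks(z['im'],P,.075,.095): print(*b)
    np.save(n+'P.npy',P)
E
```

```text
top bench z -0.00018249461982455806 0.0039825439453125
[ 631.9 -202.2] [136.   8.] 6.9 40.6 [49 54 60] 64 [331. 166.]
[666.6 -86.8] [41. 40.] 21.2 39.4 [165 125 162] 168 [293. 156.]
[647.   15.2] [44. 36.] 9.2 40.3 [165 145 157] 124 [261. 162.]
[620.4 216.1] [79. 34.] 9.1 36.9 [126 141 158] 202 [197. 172.]
[563.3 466.7] [19. 55.] 61.3 40.5 [66 70 69] 40 [116. 189.]
[548.8 -70.2] [40. 40.] 62.4 39.7 [164 131 166] 168 [288. 192.]
[536.1 360.2] [41. 41.] 12.8 39.8 [28 32 38] 174 [152. 198.]
[516.1  32.4] [41. 38.] 89.3 39.8 [167 165 155] 168 [256. 204.]
[466.5 118. ] [40. 40.] 59.8 39.9 [103  68  53] 172 [228. 220.]
[435.8 -80.6] [40. 40.] 61.9 39.6 [164 168 156] 178 [293. 228.]
[420.  30.] [38. 40.] 25.5 39.6 [166 168 157] 172 [258. 234.]
[419.4 339.9] [40. 41.] 10.8 39.7 [28 30 33] 179 [157. 236.]
[344.4 -30.6] [40. 40.] 77.6 39.8 [167 136 172] 178 [278. 259.]
[ 46.7 574. ] [140.  14.] 23.9 42.8 [19 12  7] 228 [ 77. 362.]
[55.9  6.7] [19. 90.] 6.1 40.1 [13 11  9] 66 [268. 358.]
[  8.  573.7] [39. 21.] 20.2 47.8 [76 43 24] 53 [ 76. 376.]
base
[604.6 111. ] [145. 240.] 9.4 9.9 [61 68 77
[... 1539 characters left out ...]
40.]
[  278.5 -1013.2] [ 13. 168.] 88.5 10.2 [21 24 33] 84 [38. 49.]
[  81.4 -587.7] [67. 30.] 60.3 7.8 [189 186 188] 48 [162.  49.]
[ 113.3 -617. ] [118.  47.] 85.6 7.7 [189 187 188] 98 [150.  52.]
[ 4.7 -4.1] [204. 208.] 0.6 11.9 [65 67 59] 773 [308.  79.]
[-77.9  62.5] [26. 55.] 77.4 12.0 [64 64 51] 45 [334.  70.]
[ 49.3 568.1] [94.  5.] 21.0 11.6 [35 18  6] 40 [470. 134.]
[605.8 106.9] [148. 240.] 9.2 10.6 [86 88 96] 1646 [272. 225.]
cab
[  100.1 -1122.5] [57. 70.] 85.9 82.4 [35 36 42] 78 [40.  4.]
[41.4  9.6] [ 56. 127.] 17.6 85.7 [44 42 47] 170 [312.  66.]
[ 686.  -321.7] [220. 244.] 3.2 85.8 [191 189 188] 5472 [118. 176.]
[591.8 477.9] [60. 28.] 71.9 85.4 [113 112 104] 125 [420. 248.]
```

```bash
cat >> h.py <<'E'
def plan(*tg,start=None):
    """targets (x,y,z mm, yaw deg[,rows]); prints identical rows per leg, simulated from the measured pose"""
    s=env.sense(); p,Rm=(s['ee_pos']*1000,rot(s['tool_rot'])) if start is None else start
    for t in tg:
        G=R.from_euler('xyz',[180,0,t[3]],degrees=True).as_matrix(); g=np.array(t[:3],float)
        w=R.from_matrix(Rm.T@G).as_rotvec(degrees=True); n=t[4] if len(t)>4 else 1
        n=max(n,int(np.ceil(np.abs(w).max()/4)),1)
        while 1:
            st=R.from_rotvec(w/n,degrees=True).as_matrix(); M=np.zeros((3,3)); Q=Rm.copy()
            for _ in range(n): M+=Q; Q=Q@st
            sl=np.linalg.solve(M,g-p)/40
            if np.abs(sl).max()<=1: break
            n+=1
        sl=sl.round(3); dr=(w/n/4).round(2); st=R.from_rotvec(dr*4,degrees=True).as_matrix()
        for _ in range(n): p=p+Rm@sl*40; Rm=Rm@st
        print(n,'x slide',sl.tolist(),'dr',dr.tolist(),'->',p.round(1))
E
python3 - <<'E'
from h import *
plan((450,0,260,99))
E
```

```text
15 x slide [-0.892, -0.209, -0.03] dr [-0.0, 0.0, 0.94] -> [448.9   0.  260.2]
```

step_arm(rows=[{"grip":0.75,"slide":[-0.89,-0.21,-0.03],"dr":[0,0,0.94]},{"grip":0.75,"slide":[-0.89,-0.21,-0.03],"dr":[0,0,0.94]},{"grip":0.75,"slide":[-0.89,-0.21,-0.03],"dr":[0,0,0.94]},{"grip":0.75,"slide":[-0.89,-0.21,-0.03],"dr":[0,0,0.94]},{"grip":0.75,"slide":[-0.89,-0.21,-0.03],"dr":[0,0,0.94]},{"grip":0.75,"slide":[-0.89,-0.21,-0.03],"dr":[0,0,0.94]},{"grip":0.75,"slide":[-0.89,-0.21,-0.03],"dr":[0,0,0.94]},{"grip":0.75,"slide":[-0.89,-0.21,-0.03],"dr":[0,0,0.94]},{"grip":0.75,"slide":[-0.89,-0.21,-0.03],"dr":[0,0,0.94]},{"grip":0.75,"slide":[-0.89,-0.21,-0.03],"dr":[0,0,0.94]}])

```text
time_s: 1.4
ee_pos: [0.4268, 0.1807, 0.2541]
tool_rot: [-3.141, 0.0, 2.049]
force: [1.0, 0.4, -0.5]
gripper_width: 0.0644
gripper_force: 0.0
```

step_arm(rows=[{"grip":0.75,"slide":[-0.89,-0.21,-0.03],"dr":[0,0,0.94]},{"grip":0.75,"slide":[-0.89,-0.21,-0.03],"dr":[0,0,0.94]},{"grip":0.75,"slide":[-0.89,-0.21,-0.03],"dr":[0,0,0.94]},{"grip":0.75,"slide":[-0.89,-0.21,-0.03],"dr":[0,0,0.94]},{"grip":0.75,"slide":[-0.89,-0.21,-0.03],"dr":[0,0,0.94]},{"grip":0.75}])

```text
invalid input at $.rows[5]: expected keys grip, slide, dr
```

```bash
cat >> h.py <<'E'
def look(fn=None,**k):
    im,dep,K,d,T=shot('wrist',fn); P=cloud(dep,K,d,T)
    for b in blocks(im,P,**k): print(*b)
    return im,P
E
python3 - <<'E'
from h import *
s=env.sense(); print(s['ee_pos'],np.degrees(s['tool_rot']),s['gripper_width'])
im,P=look('w1.png'); np.save('w1.npy',P)
print('base');
for b in blocks(im,P,.006,.014): print(*b)
plan((421,29,120,114),(421,29,21,114))
E
```

```text
[0.42678245 0.1806636  0.25408487] [-1.79979219e+02  1.19786692e-03  1.17421099e+02] 0.06441749821160149
[568.1 463. ] [14. 49.] 77.6 39.8 [135 133 127] 452 [476.  16.]
[419.2 338.5] [41. 40.] 10.6 39.9 [47 46 49] 1304 [314.  50.]
[535.3 359.3] [41. 40.] 13.3 39.7 [53 52 56] 1196 [402.  83.]
[619.7 215.5] [81. 35.] 8.7 35.4 [245 244 246] 1014 [392. 206.]
[465.7 118.6] [41. 41.] 57.7 40.1 [162 109  74] 820 [262. 218.]
[425.2  33.1] [27. 41.] 27.0 40.3 [246 222 128] 481 [212. 254.]
[344.  -30.7] [43. 40.] 78.0 40.2 [251 192 229] 682 [148. 263.]
[515.7  32.5] [40. 41.] 86.3 39.9 [249 232 202] 666 [266. 277.]
[443.8 -74.7] [24. 31.] 63.0 39.8 [246 225 157] 207 [199. 308.]
[629.9  12.4] [12. 37.] 3.9 38.3 [118 101  98] 125 [319. 314.]
[543.6 -57.1] [55. 28.] 19.0 39.5 [200 134 166] 339 [254. 324.]
base
[563.6 465.4] [15. 49.] 66.1 9.9 [112 117 133] 178 [458.  18.]
[516.2 354.9] [ 4. 40.] 16.2 9.9 [12 12 11] 76 [378.  81.]
[98.4  6.7] [ 45. 207.] 11.9 12.2 [85 86 64] 2173 [ 14. 160.]
[615.  366.9] [ 7. 23.] 34.3 11.2 [14 12 12] 42 [442. 109.]
[653.5 343.2] [ 3. 53.] 66.2 11.4 [13 13 13] 65 [452. 138.]
[604.9 170.3] [103. 205.] 60.7 9.9 [113 114 118] 3429 [354. 224.]
[627.2 234.7] [50.  2.] 8.7 10.0 [77 78 77] 50 [392. 194.]
[412.3  47.8] [41. 11.] 11.4 10.2 [91 82 74] 61 [210. 237.]
[348.4 -10.6] [ 3. 40.] 79.9 10.4 [114  66  80] 75 [160. 247.]
[516.7  51.2] [38.  4.] 0.4 10.6 [94 86 72] 57 [270. 260.]
[620.5  21.2] [23. 56.] 8.9 10.1 [105 106 111] 222 [312. 296.]
[542.5 -56.9] [54. 25.] 20.2 10.0 [114  66  80] 92 [254. 313.]
4 x slide [-0.813, -0.442, 0.841] dr [-0.0, 0.01, 0.2] -> [420.9  28.9 120.1]
3 x slide [0.001, 0.002, 0.826] dr [-0.01, 0.01, -0.0] -> [421.   29.1  21. ]
```

View pics/w1.png

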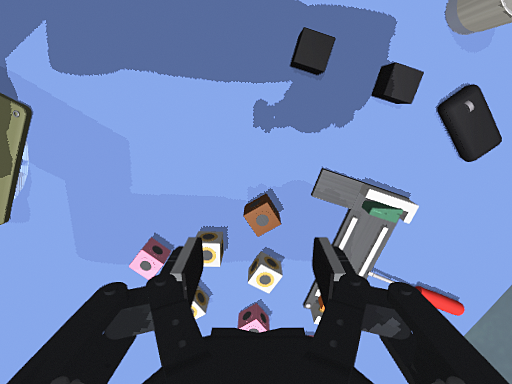

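The picture shows the brown block at (262,215), the specimens at (211,248), (265,268) and (199,300), and the fixture on the right. The wrist readings agree with the top camera to about 2 mm. I'll take specimen S3 first.

step_arm(rows=[{"grip":0.75,"slide":[-0.81,-0.42,0.6],"dr":[0,0,0.19]},{"grip":0.75,"slide":[-0.81,-0.42,0.6],"dr":[0,0,0.19]},{"grip":0.75,"slide":[-0.81,-0.42,0.6],"dr":[0,0,0.19]},{"grip":0.75,"slide":[-0.8,-0.42,0.6],"dr":[0,0,0.19]},{"grip":0.75,"slide":[0,0,0],"dr":[0,0,0]},{"grip":0.75,"slide":[0,0,0],"dr":[0,0,0]}])

```text
time_s: 2.2
ee_pos: [0.424, 0.0366, 0.1585]
tool_rot: [3.141, -0.0, 1.998]
force: [-0.0, 1.4, -0.1]
gripper_width: 0.0639
gripper_force: 0.0
```

```bash
python3 - <<'E'
from h import *
s=env.sense(); print(s['ee_pos'],np.degrees(s['tool_rot']),s['gripper_width'])
look()
plan((420,30,21,114.5,4))
E
```

```text
[0.42403152 0.03662115 0.1585487 ] [ 1.79972884e+02 -2.31134473e-02  1.14498686e+02] 0.06388803698989019
[593.8 222.2] [34. 14.] 9.8 34.5 [250 250 250] 465 [497.  91.]
[465.7 118.6] [40. 41.] 58.9 40.0 [111  75  51] 1941 [335. 132.]
[609.5 204. ] [34. 14.] 9.2 39.4 [ 90 149 119] 384 [498. 118.]
[419.1  30.1] [40. 40.] 26.4 40.1 [251 249 246] 1615 [250. 194.]
[344.7 -30.8] [41. 41.] 76.5 40.2 [250 197 231] 1540 [161. 216.]
[516.4  32.3] [40. 41.] 86.6 40.0 [241 213 157] 1361 [336. 226.]
[435.  -80.4] [42. 41.] 62.2 40.0 [245 225 174] 1277 [224. 283.]
[646.4  16.2] [46. 36.] 6.9 38.7 [249 166  88] 836 [424. 282.]
[547.3 -70.9] [39. 40.] 65.0 39.9 [250 184 226] 784 [308. 310.]
[657.5 -89.1] [27. 41.] 29.0 39.7 [250 193 233] 377 [381. 348.]
4 x slide [-0.028, -0.044, 0.862] dr [0.0, 0.0, 0.0] -> [420.1  30.   21. ]
```

step_arm(rows=[{"grip":0.75,"slide":[-0.03,-0.05,0.86],"dr":[0,0,-0.1]},{"grip":0.75,"slide":[-0.03,-0.05,0.86],"dr":[0,0,-0.1]},{"grip":0.75,"slide":[-0.03,-0.05,0.86],"dr":[0,0,0]},{"grip":0.75,"slide":[-0.03,-0.05,0.86],"dr":[0,0,0]},{"grip":0.75,"slide":[0,0,0],"dr":[0,0,0]},{"grip":0.75,"slide":[0,0,0],"dr":[0,0,0]}])

```text
time_s: 3.0
ee_pos: [0.4199, 0.0292, 0.0218]
tool_rot: [3.14, 0.001, 2.014]
force: [0.4, 0.9, -0.8]
gripper_width: 0.0641
gripper_force: 0.0
```

step_arm(rows=[{"grip":0.3,"slide":[0,0,0],"dr":[0,0,0]},{"grip":0.3,"slide":[0,0,0],"dr":[0,0,0]},{"grip":0.3,"slide":[0,0,0],"dr":[0,0,0]},{"grip":0.3,"slide":[0,0,0],"dr":[0,0,0]}])

```text
time_s: 3.5
ee_pos: [0.4203, 0.0288, 0.0224]
tool_rot: [3.138, 0.001, 2.013]
force: [-0.3, 0.4, 6.4]
gripper_width: 0.0392
gripper_force: 60.3
```

```bash
python3 - <<'E'
from h import *
s=env.sense(); print(s['ee_pos'],np.degrees(s['tool_rot']),s['gripper_width'],s['gripper_force'],s['force'])
E
```

```text
[0.42027509 0.02883325 0.02236297] [1.79791311e+02 5.69832528e-02 1.15313495e+02] 0.03923585565538493 60.31401872634888 [-0.29430854  0.38918383  6.42547766]
```

```bash
python3 - <<'E'
from h import *
plan((420,29,150,115.5),(590,85,220,99.2))
E
```

```text
4 x slide [0.001, 0.001, -0.798] dr [0.01, 0.0, -0.01] -> [420.  29. 150.]
5 x slide [-0.012, 0.898, -0.349] dr [0.0, 0.0, 0.81] -> [590.   85.1 220. ]
```

step_arm(rows=[{"grip":0.3,"slide":[0,0,-0.8],"dr":[0,0,0]},{"grip":0.3,"slide":[0,0,-0.8],"dr":[0,0,0]},{"grip":0.3,"slide":[0,0,-0.8],"dr":[0,0,0]},{"grip":0.3,"slide":[-0.01,0.9,-0.5],"dr":[0,0,0.81]},{"grip":0.3,"slide":[-0.01,0.9,-0.5],"dr":[0,0,0.81]},{"grip":0.3,"slide":[-0.01,0.9,-0.5],"dr":[0,0,0.81]},{"grip":0.3,"slide":[-0.01,0.9,-0.5],"dr":[0,0,0.81]},{"grip":0.3,"slide":[-0.01,0.9,-0.5],"dr":[0,0,0.81]},{"grip":0.3,"slide":[0,0,0],"dr":[0,0,0]},{"grip":0.3,"slide":[0,0,0],"dr":[0,0,0]}])

```text
time_s: 4.75
ee_pos: [0.5879, 0.0844, 0.2164]
tool_rot: [-3.14, -0.0, 1.73]
force: [-0.8, -0.6, -2.0]
gripper_width: 0.039
gripper_force: 67.1
```

```bash
cat > fx.py <<'E'
from h import *
from scipy.optimize import least_squares
s=env.sense(); print(s['ee_pos'],np.degrees(s['tool_rot']),s['gripper_width'],s['gripper_force'])
im,dep,K,d,T=shot('wrist','w2.png'); P=cloud(dep,K,d,T); np.savez('w2.npz',im=im,P=P)
for zl,zh in ((.006,.014),(.015,.022),(.03,.05)):
    print(zl)
    for b in blocks(im,P,zl,zh): print(*b)
# silhouette of everything 6..46 mm within fixture box, from approx pose
o=np.array([.6322,.1124]); a=np.radians(9.2)
for it in range(3):
    c,sn=np.cos(a),np.sin(a); D=P[...,:2]-o; fx=(D[...,0]*c+D[...,1]*sn)*1000; fy=(-D[...,0]*sn+D[...,1]*c)*1000; z=P[...,2]
    m=(z>.006)&(z<.046)&(abs(fx-5)<60)&(abs(fy-3)<135)
    e=lambda q,lo: np.percentile(q,1 if lo else 99)
    # back edge x=45 sampled by y bins, end edges
    ys=np.arange(-100,111,10); bx=[]
    for y in ys:
        k=m&(abs(fy-y)<5)&(abs(fx-45)<15); bx.append(fx[k].max() if k.sum()>3 else np.nan)
    bx=np.array(bx); g=~np.isnan(bx)
    pf=np.polyfit(ys[g],bx[g],1); 
    xs=np.arange(-30,41,10); lo=np.array([fy[m&(abs(fx-x)<5)].min() for x in xs]); hi=np.array([fy[m&(abs(fx-x)<5)].max() for x in xs])
    print('back edge',bx.round(1).tolist(),pf,'ends',lo.round(1),hi.round(1))
    a-=np.arctan(pf[0]); o+= (np.array([c,sn])*(np.median(bx[g])-45)+np.array([-sn,c])*((np.median(lo)+np.median(hi))/2-3))/1000
    print(o,np.degrees(a))
E
python3 fx.py
```

```text
[0.58791652 0.08437135 0.21642362] [-1.79901302e+02 -1.08476845e-03  9.91219442e+01] 0.039006796974460224 67.11342215538025
0.006
[603.4 110.7] [146. 239.] 9.1 10.0 [ 96  97 102] 9778 [275. 143.]
[518.   51.5] [ 1. 39.] 85.5 10.4 [95 86 66] 56 [202. 186.]
[356.6 -23.7] [28. 54.] 30.9 10.0 [108  62  75] 138 [ 80. 222.]
[445.2 -63.2] [ 3. 39.] 59.1 10.1 [93 89 81] 98 [146. 253.]
0.015
[650.6 216. ] [ 8. 23.] 37.9 19.4 [79 78 79] 40 [332.  70.]
[605.3 107.9] [  8. 138.] 8.9 18.0 [219 218 218] 683 [276. 152.]
[658.  110.6] [  8. 150.] 9.3 17.9 [252 252 252] 766 [317. 156.]
[713.  106.2] [42.  5.] 2.4 15.9 [236 232 231] 93 [358. 170.]
[803.5 110.5] [137.  24.] 2.8 19.1 [202  50  46] 504 [425. 180.]
[517.6  51.8] [ 1. 39.] 86.1 18.6 [90 73 38] 52 [200. 188.]
[356.5 -23.7] [29. 57.] 30.7 18.4 [96 56 69] 143 [ 76. 224.]
[445.1 -63. ] [ 3. 39.] 61.2 18.6 [88 71 40] 96 [144. 256.]
0.03
[620.3 215.9] [80. 34.] 9.8 35.5 [199 198 198] 1885 [308.  63.]
[466.5 118.2] [41. 40.] 60.3 40.2 [174 118  81] 1312 [159. 130.]
[516.3  31.8] [41. 41.] 86.0 40.2 [251 244 227] 1067 [196. 206.]
[344.7 -30.2] [42
[... 595 characters left out ...]
3009434 0.11759109] 9.49407229450081
back edge [44.3, 44.5, 44.0, 44.8, 45.1, 45.0, 44.8, 59.4, 60.0, 45.4, 44.7, 44.0, 44.7, 44.8, 44.9, 45.0, 45.5, 46.0, 45.9, 45.3, 45.9, 46.3] [-2.96723430e-03  4.63915037e+01] ends [ -77.5  -77.8  -78.8 -107.1 -110.5 -112.5 -121.9 -122.2] [116.5 115.3 115.2 115.4 115.3 115.4 115.5 115.5]
[0.63005408 0.1178803 ] 9.664081797545498
back edge [43.9, 44.2, 43.8, 44.6, 44.9, 44.8, 44.7, 59.3, 60.0, 45.4, 44.7, 44.0, 44.8, 44.9, 45.0, 45.2, 45.7, 46.2, 46.1, 45.5, 46.2, 46.6] [-4.88463943e-05  4.63836843e+01] ends [ -77.7  -78.   -79.1 -107.4 -112.  -115.6 -122.2 -122.6] [116.3 115.1 114.9 115.1 114.9 115.  115.1 115.1]
[0.63005827 0.11754772] 9.666880489780768
```

View pics/w2.png

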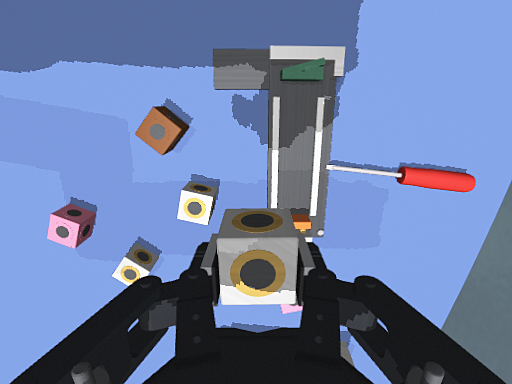

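```bash
cat >> h.py <<'E'
FO=np.array([631.0,111.7]); FA=np.radians(9.25)
def fw(x,y): c,s=np.cos(FA),np.sin(FA); return FO+np.array([c*x-s*y,s*x+c*y])
def wf(X,Y): c,s=np.cos(FA),np.sin(FA); d=np.array([X,Y])-FO; return np.array([c*d[0]+s*d[1],-s*d[0]+c*d[1]])
def held(P,s):
    Q=((P-s['ee_pos'])@rot(s['tool_rot'])*1000).reshape(-1,3)
    f=Q[(abs(Q[:,1])<14)&(Q[:,2]<15)&(Q[:,2]>-12)&(abs(Q[:,0])<40)]
    tp=Q[(abs(Q[:,1])<14)&(abs(Q[:,0])<12)&(Q[:,2]<0)&(Q[:,2]>-60)]
    print('held: +x face',np.percentile(f[:,0],[10,50,90]).round(1),len(f),'top z',np.percentile(tp[:,2],[10,50,90]).round(1),len(tp))
E
python3 - <<'E'
from h import *
s=env.sense(); z=np.load('w2.npz'); held(z['P'],s)
t=fw(0,-59)
print(t,wf(*(s['ee_pos'][:2]*1000)))
plan((*t,110,99.25),(*t,45,99.25))
E
```

```text
held: +x face [21.  21.5 21.9] 1087 top z [-19.  -18.2 -17.5] 2214
[640.48381137  53.46721437] [-47.4519704  -20.10782296]
3 x slide [-0.323, 0.397, 0.884] dr [-0.01, -0.0, -0.01] -> [640.4  53.5 110. ]
2 x slide [-0.001, 0.001, 0.812] dr [-0.0, -0.0, -0.0] -> [640.5  53.4  45. ]
```

step_arm(rows=[{"grip":0.3,"slide":[-0.33,0.4,0.88],"dr":[0,0,-0.01]},{"grip":0.3,"slide":[-0.33,0.4,0.88],"dr":[0,0,-0.01]},{"grip":0.3,"slide":[-0.33,0.4,0.88],"dr":[0,0,-0.01]},{"grip":0.3,"slide":[0,0,0.5],"dr":[0,0,0]},{"grip":0.3,"slide":[0,0,0],"dr":[0,0,0]},{"grip":0.3,"slide":[0,0,0],"dr":[0,0,0]}])

```text
time_s: 5.55
ee_pos: [0.6423, 0.0531, 0.092]
tool_rot: [3.141, -0.0, 1.732]
force: [-0.4, -0.5, -2.4]
gripper_width: 0.0393
gripper_force: 66.4
```

```bash
cat > st.py <<'E'
from h import *
import sys
s=env.sense(); e=s['ee_pos']*1000
print('t',s['time_s'],'ee',e.round(1),'fix',wf(*e[:2]).round(1),'rot',np.degrees(s['tool_rot']).round(2),'w',round(s['gripper_width']*1000,1),round(s['gripper_force'],1),'F',s['force'].round(1))
for a in sys.argv[1:]:
    v=[float(i) for i in a.split(',')]
    if v[0]==0: v=v[1:]; v[:2]=fw(v[0],v[1])   # "0,fx,fy,z,yaw"
    if 'T' not in globals(): T=[]
    T.append(v)
if sys.argv[1:]: plan(*T)
E
python3 st.py 0,0,-60,45,99.25 0,0,-60,33,99.25
```

```text
t 5.55 ee [642.3  53.1  92. ] fix [  1.7 -59.7] rot [179.98  -0.    99.23] w 39.3 66.4 F [-0.4 -0.5 -2.4]
2 x slide [-0.004, -0.022, 0.587] dr [0.0, -0.0, -0.0] -> [640.6  52.5  45. ]
1 x slide [-0.001, 0.001, 0.3] dr [0.0, -0.0, -0.0] -> [640.7  52.5  33. ]
```

step_arm(rows=[{"grip":0.3,"slide":[0,-0.02,0.55],"dr":[0,0,0]},{"grip":0.3,"slide":[0,-0.02,0.55],"dr":[0,0,0]},{"grip":0.3,"slide":[0,0,0.2],"dr":[0,0,0]},{"grip":0.3,"slide":[0,0,0.18],"dr":[0,0,0]},{"grip":0.3,"slide":[0,0,0],"dr":[0,0,0]},{"grip":0.3,"slide":[0,0,0],"dr":[0,0,0]}])

```text
time_s: 6.3
ee_pos: [0.6416, 0.0528, 0.0326]
tool_rot: [3.141, 0.0, 1.732]
force: [-0.0, 0.6, -1.5]
gripper_width: 0.0392
gripper_force: 66.6
```

```bash
python3 st.py 0,0,-60,33,99.25
```

```text
t 6.3 ee [641.6  52.8  32.6] fix [  1.  -59.8] rot [1.7994e+02 1.0000e-02 9.9230e+01] w 39.2 66.6 F [-0.   0.6 -1.5]
1 x slide [-0.005, -0.025, -0.011] dr [0.01, 0.0, -0.01] -> [640.6  52.5  33. ]
```

step_arm(rows=[{"grip":0.3,"slide":[-0.04,-0.02,0.02],"dr":[0,0,0]},{"grip":0.3,"slide":[0,0,0],"dr":[0,0,0]},{"grip":0.3,"slide":[0,0,0],"dr":[0,0,0]}])

```text
time_s: 6.68
ee_pos: [0.6416, 0.0522, 0.0325]
tool_rot: [3.139, -0.002, 1.732]
force: [-1.4, 4.6, 5.1]
gripper_width: 0.039
gripper_force: 67.3
```

step_arm(rows=[{"grip":0.7,"slide":[0,0,0],"dr":[0,0,0]},{"grip":0.7,"slide":[0,0,0],"dr":[0,0,0]},{"grip":0.7,"slide":[0,0,0],"dr":[0,0,0]},{"grip":0.7,"slide":[0,0,-0.9],"dr":[0,0,0]},{"grip":0.7,"slide":[0,0,-0.9],"dr":[0,0,0]},{"grip":0.7,"slide":[0,0,-0.9],"dr":[0,0,0]},{"grip":0.7,"slide":[0,0,0],"dr":[0,0,0]}])

```text
time_s: 7.55
ee_pos: [0.6431, 0.0511, 0.1426]
tool_rot: [3.135, 0.001, 1.732]
force: [-0.8, -0.7, 0.3]
gripper_width: 0.0594
gripper_force: 0.0
```

```bash
python3 st.py 516,35,170,86
```

```text
t 7.55 ee [643.1  51.1 142.6] fix [  2.2 -61.8] rot [1.7962e+02 5.0000e-02 9.9210e+01] w 59.4 0.0 F [-0.8 -0.7  0.3]
4 x slide [-0.041, -0.8, -0.175] dr [0.02, 0.0, 0.83] -> [516.   35.1 170. ]
```

step_arm(rows=[{"grip":0.75,"slide":[-0.04,-0.8,0],"dr":[0,0,0.83]},{"grip":0.75,"slide":[-0.04,-0.8,0],"dr":[0,0,0.83]},{"grip":0.75,"slide":[-0.04,-0.8,0],"dr":[0,0,0.83]},{"grip":0.75,"slide":[-0.04,-0.8,0],"dr":[0,0,0.83]},{"grip":0.75,"slide":[0,0,0],"dr":[0,0,0]},{"grip":0.75,"slide":[0,0,0],"dr":[0,0,0]}])

```text
time_s: 8.3
ee_pos: [0.5142, 0.0352, 0.1387]
tool_rot: [3.141, 0.0, 1.5]
force: [-0.1, -0.6, 0.1]
gripper_width: 0.0641
gripper_force: 0.0
```

```bash
python3 - <<'E'
from h import *
im,P=look('w3.png',zlo=.035,zhi=.055)
E
python3 st.py 516,32,21.5,86
```

```text
[466.2 118.3] [40. 40.] 58.5 40.2 [180 122  85] 2394 [194. 106.]
[641.5  47.9] [41. 52.] 9.6 49.7 [246 222 127] 2706 [400. 174.]
[516.4  32.2] [40. 40.] 86.2 40.1 [252 252 251] 1805 [262. 200.]
[647.6   5.1] [45. 17.] 9.4 41.8 [245 245 245] 865 [400. 218.]
[344.8 -30.4] [42. 41.] 77.8 40.3 [251 188 227] 1322 [100. 266.]
[548.7 -69.8] [42. 40.] 62.2 40.1 [251 196 232] 1249 [296. 289.]
[676.9 -73.5] [20. 43.] 58.6 39.7 [252 200 236] 282 [412. 286.]
[443.9 -84.6] [41. 22.] 62.5 40.2 [248 232 226] 570 [204. 305.]
[ 782.6 -193. ] [8. 4.] 2.9 44.7 [112 110 109] 82 [488. 359.]
[ 647.3 -200.7] [51.  4.] 3.9 44.6 [107 105 105] 548 [382. 374.]
t 8.35 ee [514.7  35.3 138.9] fix [-127.   -56.7] rot [179.95  -0.    85.96] w 64.2 0.0 F [ 0.4 -1.3 -0.5]
3 x slide [-0.027, 0.012, 0.978] dr [0.0, -0.0, -0.0] -> [516.   31.9  21.5]
```

step_arm(rows=[{"grip":0.75,"slide":[-0.03,0.02,0.97],"dr":[0,0,0]},{"grip":0.75,"slide":[-0.03,0.01,0.97],"dr":[0,0,0]},{"grip":0.75,"slide":[-0.02,0.01,0.97],"dr":[0,0,0]},{"grip":0.75,"slide":[0,0,0],"dr":[0,0,0]},{"grip":0.75,"slide":[0,0,0],"dr":[0,0,0]}])

```text
time_s: 8.98
ee_pos: [0.5164, 0.0321, 0.0234]
tool_rot: [3.14, -0.0, 1.5]
force: [0.1, 0.9, 0.1]
gripper_width: 0.064
gripper_force: 0.0
```

step_arm(rows=[{"grip":0.3,"slide":[0,0,0],"dr":[0,0,0]},{"grip":0.3,"slide":[0,0,0],"dr":[0,0,0]},{"grip":0.3,"slide":[0,0,0],"dr":[0,0,0]},{"grip":0.3,"slide":[0,0,0],"dr":[0,0,0]},{"grip":0.3,"slide":[0,0,-0.95],"dr":[0,0,0]},{"grip":0.3,"slide":[0,0,-0.95],"dr":[0,0,0]},{"grip":0.3,"slide":[0,0,-0.6],"dr":[0,0,0]},{"grip":0.3,"slide":[0,0,0],"dr":[0,0,0]}])

```text
time_s: 9.98
ee_pos: [0.5168, 0.0321, 0.1248]
tool_rot: [3.137, -0.001, 1.5]
force: [0.5, 0.0, -1.8]
gripper_width: 0.039
gripper_force: 61.1
```

```bash
cat > hold.py <<'E'
from h import *
s=env.sense(); im,P=(lambda a: (a[0],cloud(*a[1:])))(shot('wrist')); held(P,s)
E
python3 hold.py; python3 st.py 0,0,-18,100,99.25 0,0,-18,70,99.25
```

```text
held: +x face [19.3 19.8 20.2] 1112 top z [-16.6 -15.9 -15.2] 2178
t 10.025 ee [515.6  32.  123.3] fix [-126.7  -60.1] rot [ 1.7988e+02 -2.0000e-02  8.5950e+01] w 39.1 61.1 F [-0.9  0.3 -1.8]
4 x slide [0.376, 0.747, 0.147] dr [0.01, -0.0, -0.83] -> [633.9  94.   99.9]
1 x slide [-0.001, 0.001, 0.748] dr [-0.01, -0.0, -0.01] -> [633.9  93.9  70. ]
```

step_arm(rows=[{"grip":0.3,"slide":[0.38,0.75,0.15],"dr":[0,0,-0.83]},{"grip":0.3,"slide":[0.38,0.75,0.15],"dr":[0,0,-0.83]},{"grip":0.3,"slide":[0.38,0.75,0.15],"dr":[0,0,-0.83]},{"grip":0.3,"slide":[0.38,0.75,0.15],"dr":[0,0,-0.83]},{"grip":0.3,"slide":[0,0,0.2],"dr":[0,0,0]},{"grip":0.3,"slide":[0,0,0],"dr":[0,0,0]},{"grip":0.3,"slide":[0,0,0],"dr":[0,0,0]}])

```text
time_s: 10.9
ee_pos: [0.6323, 0.094, 0.09]
tool_rot: [-3.139, 0.0, 1.731]
force: [-0.5, 0.0, -2.0]
gripper_width: 0.0388
gripper_force: 61.1
```

```bash
python3 st.py 0,0,-17.5,35,99.25
```

```text
t 10.9 ee [632.3  94.   90. ] fix [ -1.5 -17.7] rot [-1.7987e+02  1.0000e-02  9.9190e+01] w 38.8 61.1 F [-0.5  0.  -2. ]
2 x slide [0.003, 0.02, 0.688] dr [-0.02, 0.0, -0.01] -> [633.8  94.4  35. ]
```

step_arm(rows=[{"grip":0.3,"slide":[0.01,0.01,0.6],"dr":[0,0,0]},{"grip":0.3,"slide":[0,0.01,0.5],"dr":[0,0,0]},{"grip":0.3,"slide":[0,0,0.25],"dr":[0,0,0]},{"grip":0.3,"slide":[0,0,0],"dr":[0,0,0]},{"grip":0.3,"slide":[0,0,0],"dr":[0,0,0]}])

```text
time_s: 11.52
ee_pos: [0.6351, 0.0951, 0.0377]
tool_rot: [3.14, -0.0, 1.732]
force: [-0.4, -0.1, -1.0]
gripper_width: 0.039
gripper_force: 61.2
```

step_arm(rows=[{"grip":0.3,"slide":[-0.03,0,0.01],"dr":[0,0,0]},{"grip":0.3,"slide":[-0.02,0,0],"dr":[0,0,0]},{"grip":0.3,"slide":[0,0,0],"dr":[0,0,0]}])

```text
time_s: 11.9
ee_pos: [0.6352, 0.0933, 0.0367]
tool_rot: [3.141, -0.0, 1.732]
force: [-0.6, 1.4, -0.8]
gripper_width: 0.039
gripper_force: 61.2
```

```bash
python3 st.py
```

```text
t 11.9 ee [635.2  93.3  36.7] fix [  1.2 -18.9] rot [ 1.7995e+02 -2.0000e-02  9.9230e+01] w 39.0 61.2 F [-0.6  1.4 -0.8]
```

step_arm(rows=[{"grip":0.3,"slide":[0,-0.02,0.06],"dr":[0,0,0]},{"grip":0.3,"slide":[-0.02,0,0.02],"dr":[0,0,0]},{"grip":0.3,"slide":[0,0,0],"dr":[0,0,0]}])

```text
time_s: 12.28
ee_pos: [0.6346, 0.0931, 0.0346]
tool_rot: [3.14, -0.002, 1.732]
force: [-1.9, 2.4, 6.5]
gripper_width: 0.0388
gripper_force: 62.1
```

step_arm(rows=[{"grip":0.7,"slide":[0,0,0],"dr":[0,0,0]},{"grip":0.7,"slide":[0,0,0],"dr":[0,0,0]},{"grip":0.7,"slide":[0,0,0],"dr":[0,0,0]},{"grip":0.7,"slide":[0,0,-0.9],"dr":[0,0,0]},{"grip":0.7,"slide":[0,0,-0.9],"dr":[0,0,0]},{"grip":0.7,"slide":[0,0,-0.9],"dr":[0,0,0]},{"grip":0.7,"slide":[0,0,0],"dr":[0,0,0]}])

```text
time_s: 13.15
ee_pos: [0.6367, 0.0924, 0.1446]
tool_rot: [3.135, 0.0, 1.732]
force: [-0.1, 0.2, 0.1]
gripper_width: 0.0596
gripper_force: 0.0
```

```bash
python3 st.py 436,-80,140,62
```

```text
t 13.15 ee [636.7  92.4 144.6] fix [  2.5 -19.9] rot [1.7961e+02 2.0000e-02 9.9220e+01] w 59.6 0.0 F [-0.1  0.2  0.1]
10 x slide [-0.502, -0.449, 0.01] dr [0.01, -0.0, 0.93] -> [435.9 -80.1 139.7]
```

step_arm(rows=[{"grip":0.75,"slide":[-0.5,-0.45,0],"dr":[0,0,0.93]},{"grip":0.75,"slide":[-0.5,-0.45,0],"dr":[0,0,0.93]},{"grip":0.75,"slide":[-0.5,-0.45,0],"dr":[0,0,0.93]},{"grip":0.75,"slide":[-0.5,-0.45,0],"dr":[0,0,0.93]},{"grip":0.75,"slide":[-0.5,-0.45,0],"dr":[0,0,0.93]},{"grip":0.75,"slide":[-0.5,-0.45,0],"dr":[0,0,0.93]},{"grip":0.75,"slide":[-0.5,-0.45,0],"dr":[0,0,0.93]},{"grip":0.75,"slide":[-0.5,-0.45,0],"dr":[0,0,0.93]},{"grip":0.75,"slide":[-0.5,-0.45,0],"dr":[0,0,0.93]},{"grip":0.75,"slide":[-0.5,-0.45,0],"dr":[0,0,0.93]}])

```text
time_s: 14.4
ee_pos: [0.4315, -0.0799, 0.14]
tool_rot: [-3.14, 0.001, 1.08]
force: [-0.4, -0.5, -0.6]
gripper_width: 0.0637
gripper_force: 0.0
```

step_arm(rows=[{"grip":0.75,"slide":[0,0,0],"dr":[0,0,0]},{"grip":0.75,"slide":[0,0,0],"dr":[0,0,0]}])

```text
time_s: 14.65
ee_pos: [0.4337, -0.0794, 0.1408]
tool_rot: [3.141, -0.0, 1.083]
force: [-0.0, -0.5, 0.4]
gripper_width: 0.0642
gripper_force: 0.0
```

```bash
python3 - <<'E'
from h import *
im,P=look('w4.png',zlo=.035,zhi=.055)
E
python3 st.py 436,-80,21.5,62
```

```text
[629.6  -4.1] [ 8. 13.] 58.0 41.1 [229 232 227] 131 [436.   6.]
[665.5 -86.6] [41. 41.] 23.1 39.9 [248 191 230] 1789 [490.  83.]
[548.6 -70.8] [40. 41.] 62.5 40.1 [249 193 229] 2179 [371. 129.]
[344.6 -30.9] [41. 41.] 76.2 40.2 [249 184 223] 1798 [150. 194.]
[435.9 -80.5] [40. 40.] 61.6 40.2 [250 249 247] 1796 [262. 196.]
[ 578.4 -265.7] [183.  78.] 63.8 45.9 [99 97 96] 2150 [470. 272.]
t 14.7 ee [434.1 -79.4 141. ] fix [-225.  -156.9] rot [ 1.7996e+02 -3.0000e-02  6.2070e+01] w 64.1 0.0 F [0.3 0.  0.3]
3 x slide [0.002, 0.016, 0.995] dr [0.0, -0.0, 0.01] -> [436.  -80.1  21.6]
```

step_arm(rows=[{"grip":0.75,"slide":[0,0.02,0.99],"dr":[0,0,0]},{"grip":0.75,"slide":[0,0.02,0.99],"dr":[0,0,0]},{"grip":0.75,"slide":[0,0.01,0.99],"dr":[0,0,0]},{"grip":0.75,"slide":[0,0,0],"dr":[0,0,0]},{"grip":0.75,"slide":[0,0,0],"dr":[0,0,0]}])

```text
time_s: 15.32
ee_pos: [0.4361, -0.0804, 0.0231]
tool_rot: [3.141, -0.0, 1.083]
force: [0.9, 0.0, 0.7]
gripper_width: 0.0639
gripper_force: 0.0
```

step_arm(rows=[{"grip":0.3,"slide":[0,0,0],"dr":[0,0,0]},{"grip":0.3,"slide":[0,0,0],"dr":[0,0,0]},{"grip":0.3,"slide":[0,0,0],"dr":[0,0,0]},{"grip":0.3,"slide":[0,0,0],"dr":[0,0,0]},{"grip":0.3,"slide":[0,0,-0.95],"dr":[0,0,0]},{"grip":0.3,"slide":[0,0,-0.95],"dr":[0,0,0]},{"grip":0.3,"slide":[0,0,-0.95],"dr":[0,0,0]},{"grip":0.3,"slide":[0,0,0],"dr":[0,0,0]}])

```text
time_s: 16.32
ee_pos: [0.4375, -0.0809, 0.1395]
tool_rot: [3.134, -0.002, 1.083]
force: [-0.2, -1.1, -2.4]
gripper_width: 0.039
gripper_force: 61.4
```

```bash
python3 hold.py; python3 st.py 0,0,23,120,99.25
```

```text
held: +x face [19.2 19.7 20.1] 1096 top z [-17.1 -16.4 -15.7] 2204
t 16.375 ee [436.  -80.7 137.7] fix [-223.4 -158.5] rot [ 1.7978e+02 -7.0000e-02  6.2020e+01] w 39.1 61.4 F [-0.5  0.4 -1.8]
10 x slide [0.631, 0.371, 0.045] dr [0.01, 0.0, -0.93] -> [627.4 134.2 120. ]
```

step_arm(rows=[{"grip":0.3,"slide":[0.63,0.37,0.04],"dr":[0,0,-0.93]},{"grip":0.3,"slide":[0.63,0.37,0.04],"dr":[0,0,-0.93]},{"grip":0.3,"slide":[0.63,0.37,0.04],"dr":[0,0,-0.93]},{"grip":0.3,"slide":[0.63,0.37,0.04],"dr":[0,0,-0.93]},{"grip":0.3,"slide":[0.63,0.37,0.04],"dr":[0,0,-0.93]},{"grip":0.3,"slide":[0.63,0.37,0.04],"dr":[0,0,-0.93]},{"grip":0.3,"slide":[0.63,0.37,0.04],"dr":[0,0,-0.93]},{"grip":0.3,"slide":[0.63,0.37,0.04],"dr":[0,0,-0.93]},{"grip":0.3,"slide":[0.63,0.37,0.04],"dr":[0,0,-0.93]},{"grip":0.3,"slide":[0.63,0.37,0.04],"dr":[0,0,-0.93]}])

```text
time_s: 17.62
ee_pos: [0.6249, 0.1346, 0.1179]
tool_rot: [-3.138, 0.0, 1.734]
force: [0.1, 1.3, -2.2]
gripper_width: 0.0388
gripper_force: 61.4
```

step_arm(rows=[{"grip":0.3,"slide":[0,0,0.6],"dr":[0,0,0]},{"grip":0.3,"slide":[0,0,0.2],"dr":[0,0,0]},{"grip":0.3,"slide":[0,0,0],"dr":[0,0,0]},{"grip":0.3,"slide":[0,0,0],"dr":[0,0,0]}])

```text
time_s: 18.12
ee_pos: [0.6259, 0.1337, 0.0886]
tool_rot: [3.141, -0.0, 1.731]
force: [0.3, 0.5, -2.0]
gripper_width: 0.039
gripper_force: 61.3
```

```bash
python3 - <<'E'
from h import *
im,dep,K,d,T=shot('top'); P=cloud(dep,K,d,T)
for b in blocks(im,P,.03,.055): print(*b)
E
python3 st.py 0,0,23,37,99.25
```

```text
[ 672.4 -201.9] [228.  37.] 13.1 42.2 [55 60 67] 133 [334. 152.]
[666.7 -86.7] [41. 40.] 20.6 39.5 [179 137 176] 165 [293. 156.]
[642.   39.2] [44. 86.] 10.0 46.6 [178 171 157] 322 [253. 162.]
[564.2 467.2] [20. 57.] 61.0 40.1 [74 78 76] 55 [116. 188.]
[ 551.2 -333.3] [ 41. 175.] 3.3 50.1 [132 138 147] 206 [372. 190.]
[548.8 -70.1] [40. 40.] 62.5 39.5 [178 142 180] 169 [288. 192.]
[536.1 360. ] [41. 41.] 13.1 39.8 [31 34 40] 175 [152. 199.]
[419.5 340.2] [40. 41.] 11.3 39.3 [31 33 36] 178 [157. 236.]
[344.5 -30.3] [40. 40.] 76.8 40.0 [181 148 184] 179 [278. 259.]
[ 32.7 623.9] [156. 116.] 22.7 49.9 [78 45 25] 1658 [ 62. 361.]
t 18.175 ee [626.2 133.8  89. ] fix [-1.2 22.6] rot [179.94  -0.    99.19] w 38.8 61.3 F [-0.4 -0.2 -1.7]
2 x slide [0.005, 0.014, 0.65] dr [0.01, -0.0, -0.01] -> [627.3 134.4  37. ]
```

step_arm(rows=[{"grip":0.3,"slide":[0.01,0.01,0.7],"dr":[0,0,0]},{"grip":0.3,"slide":[0,0.01,0.5],"dr":[0,0,0]},{"grip":0.3,"slide":[0,0,0.12],"dr":[0,0,0]},{"grip":0.3,"slide":[0,0,0],"dr":[0,0,0]},{"grip":0.3,"slide":[0,0,0],"dr":[0,0,0]}])

```text
time_s: 18.8
ee_pos: [0.6274, 0.1347, 0.0367]
tool_rot: [3.14, -0.0, 1.732]
force: [-1.0, -0.1, -1.5]
gripper_width: 0.0392
gripper_force: 61.4
```

```bash
python3 st.py 0,0,21.5,33.6,99.25
```

```text
t 18.8 ee [627.4 134.7  36.7] fix [ 0.1 23.3] rot [ 1.7989e+02 -1.0000e-02  9.9220e+01] w 39.2 61.4 F [-1.  -0.1 -1.5]
1 x slide [-0.045, -0.004, 0.078] dr [0.03, -0.0, -0.01] -> [627.5 132.9  33.6]
```

step_arm(rows=[{"grip":0.3,"slide":[-0.03,0,0.05],"dr":[0,0,0]},{"grip":0.3,"slide":[-0.03,0,0.03],"dr":[0,0,0]},{"grip":0.3,"slide":[0,0,0],"dr":[0,0,0]},{"grip":0.3,"slide":[0,0,0],"dr":[0,0,0]}])

```text
time_s: 19.3
ee_pos: [0.6275, 0.1333, 0.0341]
tool_rot: [3.139, -0.002, 1.732]
force: [-2.4, 2.3, 6.2]
gripper_width: 0.039
gripper_force: 62.1
```

step_arm(rows=[{"grip":0.7,"slide":[0,0,0],"dr":[0,0,0]},{"grip":0.7,"slide":[0,0,0],"dr":[0,0,0]},{"grip":0.7,"slide":[0,0,0],"dr":[0,0,0]},{"grip":0.7,"slide":[0,0,-0.9],"dr":[0,0,0]},{"grip":0.7,"slide":[0,0,-0.9],"dr":[0,0,0]},{"grip":0.7,"slide":[0,0,-0.9],"dr":[0,0,0]},{"grip":0.7,"slide":[0,0,0],"dr":[0,0,0]}])

```text
time_s: 20.18
ee_pos: [0.6294, 0.1327, 0.1438]
tool_rot: [3.135, -0.0, 1.732]
force: [1.4, 0.2, -0.4]
gripper_width: 0.0598
gripper_force: 0.0
```

```bash
python3 st.py 422,340,140,100.5
```

```text
t 20.175 ee [629.4 132.7 143.8] fix [ 1.8 20.9] rot [ 1.796e+02 -1.000e-02  9.922e+01] w 59.8 0.0 F [ 1.4  0.2 -0.4]
6 x slide [0.998, -0.706, 0.013] dr [0.02, -0.0, -0.05] -> [422.  340.2 140.2]
```

step_arm(rows=[{"grip":0.75,"slide":[0.98,-0.7,0],"dr":[0.02,0,-0.05]},{"grip":0.75,"slide":[0.98,-0.7,0],"dr":[0.02,0,-0.05]},{"grip":0.75,"slide":[0.98,-0.7,0],"dr":[0.02,0,-0.05]},{"grip":0.75,"slide":[0.98,-0.7,0],"dr":[0.02,0,-0.05]},{"grip":0.75,"slide":[0.98,-0.7,0],"dr":[0.02,0,-0.05]},{"grip":0.75,"slide":[0.98,-0.7,0],"dr":[0,0,-0.05]},{"grip":0.75,"slide":[0,0,0],"dr":[0,0,0]},{"grip":0.75,"slide":[0,0,0],"dr":[0,0,0]},{"grip":0.75,"slide":[0,0,0],"dr":[0,0,0]}])

```text
time_s: 21.3
ee_pos: [0.4223, 0.3348, 0.1405]
tool_rot: [-3.134, 0.0, 1.751]
force: [1.1, -0.2, 1.0]
gripper_width: 0.064
gripper_force: 0.0
```

```bash
python3 - <<'E'
from h import *
im,P=look(zlo=.035,zhi=.055)
print('top')
im,dep,K,d,T=shot('top'); P=cloud(dep,K,d,T)
for b in blocks(im,P,.044,.055): print(*b, wf(*b[0]))
print(*[b[:3] for b in blocks(im,P,.03,.055)])
E
python3 st.py 419.5,339.5,21.5,101
```

```text
[556.2 479.6] [25. 59.] 24.0 45.6 [139 137 131] 1148 [456.  55.]
[419.3 339. ] [40. 41.] 11.5 40.0 [86 86 89] 1848 [256. 192.]
[535.3 359.8] [40. 41.] 12.3 39.9 [57 56 60] 1838 [384. 192.]
[618.8 139.6] [39. 35.] 28.4 48.6 [117 116 114] 633 [390. 372.]
top
[634.   93.1] [ 41. 121.] 9.5 49.8 [176 176 159] 477 [236. 166.] [ -0.02882262 -18.84036011]
[ 550.5 -325.9] [ 41. 128.] 3.5 50.3 [131 137 145] 192 [372. 190.] [-149.79415422 -418.96983348]
[ 30.7 624.2] [139. 114.] 23.8 50.1 [77 43 24] 1471 [ 60. 362.] [-510.11335397  602.32939999]
(array([ 671.5, -201.8]), array([226.,  38.]), 13.7) (array([666.1, -86.7]), array([40., 41.]), 20.7) (array([636. ,  74.9]), array([ 44., 158.]), 10.0) (array([620.2, 216.1]), array([80., 34.]), 8.6) (array([ 551. , -331.3]), array([ 41., 171.]), 3.4) (array([559.8, 466.3]), array([16., 51.]), 54.3) (array([548.9, -70.1]), array([40., 40.]), 62.9) (array([536.1, 360.3]), array([41., 41.]), 11.2) (array([466.6, 118.3]), array([40., 40.]), 59.7) (array([419.4, 339.5]), array([40., 40.]), 11.4) (array([344.6, -30.3]), array([40., 41.]), 75.9) (array([ 33.1, 624. ]), array([156., 116.]), 24.2) (array([49.6, 12.3]), array([ 30., 110.]), 12.6)
t 21.4 ee [422.4 334.9 140.7] fix [-170.   253.8] rot [-1.7960e+02  1.0000e-02  1.0031e+02] w 64.1 0.0 F [-0.5  0.1  0.2]
3 x slide [0.043, -0.012, 0.993] dr [-0.03, 0.0, -0.06] -> [419.5 339.5  21.5]
```

step_arm(rows=[{"grip":0.75,"slide":[0.04,-0.01,0.99],"dr":[-0.03,0,-0.06]},{"grip":0.75,"slide":[0.04,-0.01,0.99],"dr":[-0.03,0,-0.06]},{"grip":0.75,"slide":[0.04,-0.01,0.99],"dr":[-0.03,0,-0.06]},{"grip":0.75,"slide":[0,0,0],"dr":[0,0,0]},{"grip":0.75,"slide":[0,0,0],"dr":[0,0,0]}])

```text
time_s: 22.02
ee_pos: [0.42, 0.3403, 0.0231]
tool_rot: [3.141, -0.001, 1.764]
force: [0.1, -0.3, 0.1]
gripper_width: 0.0638
gripper_force: 0.0
```

step_arm(rows=[{"grip":0.3,"slide":[0,0,0],"dr":[0,0,0]},{"grip":0.3,"slide":[0,0,0],"dr":[0,0,0]},{"grip":0.3,"slide":[0,0,0],"dr":[0,0,0]},{"grip":0.3,"slide":[0,0,0],"dr":[0,0,0]},{"grip":0.3,"slide":[0,0,-0.95],"dr":[0,0,0]},{"grip":0.3,"slide":[0,0,-0.95],"dr":[0,0,0]},{"grip":0.3,"slide":[0,0,-0.95],"dr":[0,0,0]},{"grip":0.3,"slide":[0,0,0],"dr":[0,0,0]}])

```text
time_s: 23.02
ee_pos: [0.4212, 0.3419, 0.1399]
tool_rot: [3.135, -0.004, 1.765]
force: [-0.1, -0.4, -0.0]
gripper_width: 0.0392
gripper_force: 61.0
```

```bash
python3 hold.py; python3 st.py 0,0,63.5,130,99.25
```

```text
held: +x face [17.9 18.3 18.6] 1104 top z [-16.6 -15.9 -15.3] 2163
t 23.075 ee [420.  340.9 137.8] fix [-171.5  260.1] rot [ 1.7984e+02 -1.1000e-01  1.0115e+02] w 39.0 61.0 F [-0.9  0.3 -1.1]
6 x slide [-0.833, 0.698, 0.033] dr [0.01, -0.0, 0.08] -> [620.7 174.3 129.7]
```

step_arm(rows=[{"grip":0.3,"slide":[-0.82,0.7,0.03],"dr":[0,0,0.08]},{"grip":0.3,"slide":[-0.82,0.7,0.03],"dr":[0,0,0.08]},{"grip":0.3,"slide":[-0.82,0.7,0.03],"dr":[0,0,0.08]},{"grip":0.3,"slide":[-0.82,0.7,0.03],"dr":[0,0,0.08]},{"grip":0.3,"slide":[-0.82,0.7,0.03],"dr":[0,0,0.08]},{"grip":0.3,"slide":[-0.82,0.7,0.03],"dr":[0,0,0.08]},{"grip":0.3,"slide":[0,0,0.6],"dr":[0,0,0]},{"grip":0.3,"slide":[0,0,0.3],"dr":[0,0,0]},{"grip":0.3,"slide":[0,0,0],"dr":[0,0,0]},{"grip":0.3,"slide":[0,0,0],"dr":[0,0,0]}])

```text
time_s: 24.32
ee_pos: [0.6193, 0.1773, 0.093]
tool_rot: [-3.141, -0.0, 1.733]
force: [0.2, 0.1, -0.7]
gripper_width: 0.039
gripper_force: 61.0
```

```bash
python3 hold.py; python3 st.py 0,0,66.2,37,99.25
```

```text
held: +x face [17.9 18.3 18.6] 1103 top z [-16.6 -15.9 -15.2] 2170
t 24.375 ee [619.7 177.3  93.5] fix [-0.6 66.6] rot [ 1.7998e+02 -1.0000e-02  9.9280e+01] w 39.1 61.0 F [-0.8  0.1 -0.7]
2 x slide [-0.005, 0.007, 0.706] dr [0.0, -0.0, 0.0] -> [620.4 177.   37. ]
```

step_arm(rows=[{"grip":0.3,"slide":[-0.01,0.01,0.7],"dr":[0,0,0]},{"grip":0.3,"slide":[0,0,0.5],"dr":[0,0,0]},{"grip":0.3,"slide":[0,0,0.2],"dr":[0,0,0]},{"grip":0.3,"slide":[0,0,0],"dr":[0,0,0]},{"grip":0.3,"slide":[0,0,0],"dr":[0,0,0]}])

```text
time_s: 25.0
ee_pos: [0.6209, 0.1767, 0.038]
tool_rot: [3.14, -0.0, 1.732]
force: [0.2, 0.5, -0.7]
gripper_width: 0.039
gripper_force: 61.0
```

```bash
python3 st.py 0,0,63,34.2,99.25
```

```text
t 25.0 ee [620.9 176.7  38. ] fix [ 0.5 65.8] rot [ 1.7992e+02 -2.0000e-02  9.9230e+01] w 39.0 61.0 F [ 0.2  0.5 -0.7]
1 x slide [-0.07, -0.012, 0.094] dr [0.02, -0.0, -0.0] -> [620.9 173.9  34.2]
```

step_arm(rows=[{"grip":0.3,"slide":[-0.02,0,0.05],"dr":[0,0,0]},{"grip":0.3,"slide":[-0.03,0,0.05],"dr":[0,0,0]},{"grip":0.3,"slide":[-0.03,0,0],"dr":[0,0,0]},{"grip":0.3,"slide":[0,0,0],"dr":[0,0,0]},{"grip":0.3,"slide":[0,0,0],"dr":[0,0,0]}])

```text
time_s: 25.62
ee_pos: [0.6212, 0.1743, 0.0341]
tool_rot: [3.14, -0.002, 1.732]
force: [-1.3, 3.2, 6.2]
gripper_width: 0.039
gripper_force: 61.8
```

step_arm(rows=[{"grip":0.7,"slide":[0,0,0],"dr":[0,0,0]},{"grip":0.7,"slide":[0,0,0],"dr":[0,0,0]},{"grip":0.7,"slide":[0,0,0],"dr":[0,0,0]},{"grip":0.7,"slide":[0,0,-0.9],"dr":[0,0,0]},{"grip":0.7,"slide":[0,0,-0.9],"dr":[0,0,0]},{"grip":0.7,"slide":[0,0,-0.9],"dr":[0,0,0]},{"grip":0.7,"slide":[0,0,0],"dr":[0,0,0]}])

```text
time_s: 26.5
ee_pos: [0.6231, 0.1737, 0.1443]
tool_rot: [3.135, -0.001, 1.732]
force: [-0.2, -0.1, 0.2]
gripper_width: 0.0596
gripper_force: 0.0
```

```bash
python3 - <<'E'
from h import *
z=np.load('top0.npz'); P=np.load('topP.npy')
c,s=np.cos(np.radians(3.3)),np.sin(np.radians(3.3))
m=(P[...,0]>.5)&(P[...,0]<.66)&(P[...,1]<-.2)&(P[...,1]>-.47)&(P[...,2]>.03)&(P[...,2]<.07)
Q=P[m]*1000; u=Q[:,0]*c+Q[:,1]*s; v=-Q[:,0]*s+Q[:,1]*c
h,e=np.histogram(u,bins=np.arange(500,640,4)); print([(int(a),int(b),round(float(np.median(Q[(u>=a)&(u<a+4),2])),0)) for a,b in zip(e,h) if b])
k=(Q[:,2]>40)&(Q[:,2]<54); b=u[k]<np.percentile(u[k],5)+14
print('bar u',np.percentile(u[k][b],[1,50,99]),'v',np.percentile(v[k][b],[1,50,99]),'z',np.percentile(Q[k][b][:,2],[5,50,95]))
E
python3 st.py 500,-290,250,93.3
```

```text
[(508, 24, 50.0), (512, 53, 51.0), (516, 50, 51.0), (520, 22, 49.0), (524, 8, 50.0), (528, 4, 49.0), (532, 4, 50.0), (536, 6, 49.0), (540, 6, 50.0), (544, 5, 50.0), (548, 108, 51.0), (552, 36, 69.0), (556, 17, 69.0), (560, 22, 69.0), (564, 29, 65.0), (568, 66, 62.0), (572, 3, 57.0), (576, 4, 39.0), (580, 4, 47.0), (584, 4, 54.0), (588, 4, 47.0), (592, 5, 52.0), (596, 2, 49.0), (600, 5, 58.0), (604, 2, 53.0), (608, 5, 48.0), (612, 4, 54.0), (616, 3, 52.0), (620, 5, 51.0), (624, 4, 59.0), (628, 4, 60.0), (632, 3, 47.0)]
bar u [510.56584326 516.04625793 524.3766282 ] v [-417.39652744 -353.55044992 -294.09765624] z [46.40995408 50.44764228 53.24688047]
t 26.5 ee [623.1 173.7 144.3] fix [ 2.1 62.5] rot [ 1.7965e+02 -4.0000e-02  9.9220e+01] w 59.6 0.0 F [-0.2 -0.1  0.2]
12 x slide [-0.931, -0.364, -0.222] dr [0.01, -0.0, 0.12] -> [ 500.5 -290.2  250. ]
```

```bash
python3 st.py 536,-325,200,93.3 536,-325,130,93.3; python3 -c "
from cell import env; print(env.tip_reach)"
```

```text
t 26.5 ee [623.1 173.7 144.3] fix [ 2.1 62.5] rot [ 1.7965e+02 -4.0000e-02  9.9220e+01] w 59.6 0.0 F [-0.2 -0.1  0.2]
13 x slide [-0.934, -0.274, -0.108] dr [0.01, -0.0, 0.11] -> [ 537.1 -325.   199.7]
2 x slide [-0.0, -0.012, 0.872] dr [-0.02, -0.01, 0.02] -> [ 536. -325.  130.]
0.011
```

step_arm(rows=[{"grip":0.5,"slide":[-0.93,-0.28,-0.11],"dr":[0.01,0,0.11]},{"grip":0.5,"slide":[-0.93,-0.28,-0.11],"dr":[0.01,0,0.11]},{"grip":0.5,"slide":[-0.93,-0.28,-0.11],"dr":[0.01,0,0.11]},{"grip":0.5,"slide":[-0.93,-0.28,-0.11],"dr":[0.01,0,0.11]},{"grip":0.5,"slide":[-0.93,-0.28,-0.11],"dr":[0.01,0,0.11]},{"grip":0.5,"slide":[-0.93,-0.28,-0.11],"dr":[0.01,0,0.11]},{"grip":0.5,"slide":[-0.93,-0.28,-0.11],"dr":[0.01,0,0.11]},{"grip":0.5,"slide":[-0.93,-0.28,-0.11],"dr":[0.01,0,0.11]},{"grip":0.5,"slide":[-0.93,-0.28,-0.11],"dr":[0.01,0,0.11]},{"grip":0.5,"slide":[-0.93,-0.28,-0.11],"dr":[0,0,0.11]}])

```text
time_s: 27.75
ee_pos: [0.5555, -0.2109, 0.1839]
tool_rot: [-3.133, -0.001, 1.655]
force: [0.2, 0.8, -0.5]
gripper_width: 0.0427
gripper_force: 0.0
```

step_arm(rows=[{"grip":0.4,"slide":[-0.93,-0.28,-0.11],"dr":[0,0,0.11]},{"grip":0.4,"slide":[-0.93,-0.28,-0.11],"dr":[0,0,0.11]},{"grip":0.4,"slide":[-0.93,-0.28,-0.11],"dr":[0,0,0.11]},{"grip":0.4,"slide":[0,0,0.5],"dr":[0,0,0]},{"grip":0.4,"slide":[0,0,0.3],"dr":[0,0,0]},{"grip":0.4,"slide":[0,0,0],"dr":[0,0,0]},{"grip":0.4,"slide":[0,0,0],"dr":[0,0,0]}])

```text
time_s: 28.62
ee_pos: [0.5317, -0.3232, 0.1667]
tool_rot: [-3.134, 0.0, 1.633]
force: [-0.2, 0.6, -0.9]
gripper_width: 0.0343
gripper_force: 0.0
```

```bash
python3 - <<'E'
from h import *
im,dep,K,d,T=shot('wrist','w5.png'); P=cloud(dep,K,d,T)
for b in blocks(im,P,.042,.055): print(*b)
print('cab')
for b in blocks(im,P,.078,.092): print(*b)
im,dep,K,d,T=shot('top','t5.png'); P=cloud(dep,K,d,T); print('row')
for b in blocks(im,P,.044,.055): print(*b, wf(*b[0]))
for b in blocks(im,P,.03,.044): print(*b[:5])
E
python3 st.py 536,-325,130,93.3
```

```text
[ 548.9 -300.8] [ 41. 180.] 3.2 51.2 [118 116 119] 2176 [282. 162.]
cab
[ 690.3 -318.6] [206. 241.] 3.4 85.0 [232 231 232] 44574 [415. 188.]
row
[631.2 111.9] [ 41. 162.] 9.5 49.9 [175 166 106] 639 [230. 167.] [0.22954779 0.16525076]
[ 536.2 -318.4] [107.  39.] 75.9 50.5 [ 93 103 128] 147 [369. 192.] [-162.70263302 -409.26874204]
[ 31.3 623.8] [139. 113.] 23.6 50.1 [82 46 26] 1477 [ 60. 362.] [-509.58545318  601.83815591]
[666.2 -86.9] [40. 42.] 22.8 39.7 [185 142 182]
[645.9  21. ] [43. 48.] 9.2 39.9 [186 157 131]
[620.1 216.2] [80. 34.] 9.4 36.5 [152 168 178]
[549.4 -70.2] [40. 40.] 63.9 39.5 [175 144 175]
[536.4 360.1] [40. 41.] 11.5 39.6 [32 36 44]
[466.5 118. ] [40. 40.] 59.8 39.7 [117  78  60]
[344.4 -30.5] [40. 41.] 75.9 39.7 [130  72  97]
[ 48.2 571.8] [144.   6.] 23.6 36.4 [20 11  6]
t 28.725 ee [ 532.1 -323.5  167.3] fix [-167.6 -413.6] rot [-1.7965e+02  6.0000e-02  9.3550e+01] w 33.9 0.0 F [-0.1 -0.3  1.1]
1 x slide [-0.043, 0.102, 0.932] dr [-0.09, 0.02, 0.06] -> [ 536. -325.  130.]
```

View pics/w5.png

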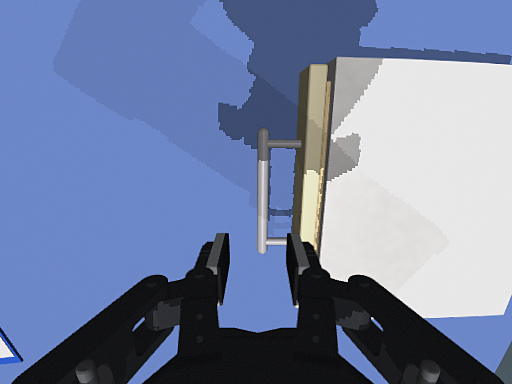

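The row is in: 162 mm long, centred at y = 0.2 mm. The bar handle is at (263,190) and the drawer front at x ≈ 300 px, matching the top-camera measurement.

step_arm(rows=[{"grip":0.32,"slide":[-0.03,0.09,0.9],"dr":[-0.09,0.02,0.06]},{"grip":0.32,"slide":[0,0,0.6],"dr":[0,0,0]},{"grip":0.32,"slide":[0,0,0],"dr":[0,0,0]},{"grip":0.32,"slide":[0,0,0],"dr":[0,0,0]},{"grip":0.32,"slide":[0,0,0],"dr":[0,0,0]}])

```text
time_s: 29.35
ee_pos: [0.536, -0.3252, 0.1083]
tool_rot: [3.14, 0.001, 1.628]
force: [-0.0, -0.9, 0.3]
gripper_width: 0.0271
gripper_force: 0.0
```

```bash
python3 st.py 535.4,-325,39,93.3
```

```text
t 29.35 ee [ 536.  -325.2  108.3] fix [-164. -416.] rot [1.799e+02 4.000e-02 9.327e+01] w 27.1 0.0 F [-0.  -0.9  0.3]
2 x slide [0.004, -0.008, 0.866] dr [0.01, 0.0, -0.0] -> [ 535.4 -325.    39. ]
```

step_arm(rows=[{"grip":0.32,"slide":[0,-0.01,0.8],"dr":[0,0,0]},{"grip":0.32,"slide":[0,-0.01,0.6],"dr":[0,0,0]},{"grip":0.32,"slide":[0,0,0.3],"dr":[0,0,0]},{"grip":0.32,"slide":[0,0,0],"dr":[0,0,0]},{"grip":0.0,"slide":[0,0,0],"dr":[0,0,0]},{"grip":0.0,"slide":[0,0,0],"dr":[0,0,0]},{"grip":0.0,"slide":[0,0,0],"dr":[0,0,0]},{"grip":0.0,"slide":[0,0,0],"dr":[0,0,0]}])

```text
time_s: 30.35
ee_pos: [0.5351, -0.3253, 0.0399]
tool_rot: [3.14, 0.0, 1.628]
force: [0.4, 1.0, 6.2]
gripper_width: 0.0089
gripper_force: 58.6
```

```bash
python3 st.py
```

```text
t 30.35 ee [ 535.1 -325.3   39.9] fix [-164.8 -415.9] rot [1.799e+02 2.000e-02 9.327e+01] w 8.9 58.6 F [0.4 1.  6.2]
```

step_arm(rows=[{"grip":0.0,"slide":[0,-0.4,0],"dr":[0,0,0]},{"grip":0.0,"slide":[0,-0.6,0],"dr":[0,0,0]},{"grip":0.0,"slide":[0,-0.6,0],"dr":[0,0,0]},{"grip":0.0,"slide":[0,-0.6,0],"dr":[0,0,0]},{"grip":0.0,"slide":[0,-0.6,0],"dr":[0,0,0]},{"grip":0.0,"slide":[0,-0.6,0],"dr":[0,0,0]},{"grip":0.0,"slide":[0,-0.3,0],"dr":[0,0,0]},{"grip":0.0,"slide":[0,0,0],"dr":[0,0,0]},{"grip":0.0,"slide":[0,0,0],"dr":[0,0,0]}])

```text
time_s: 31.48
ee_pos: [0.3891, -0.3338, 0.04]
tool_rot: [3.136, 0.0, 1.628]
force: [6.3, 1.8, 3.8]
gripper_width: 0.0085
gripper_force: 60.3
```

```bash
python3 st.py
```

```text
t 31.475 ee [ 389.1 -333.8   40. ] fix [-310.4 -400.8] rot [179.67   0.    93.29] w 8.5 60.3 F [6.3 1.8 3.8]
```

step_arm(rows=[{"grip":0.0,"slide":[0,-0.06,0],"dr":[0,0,0]},{"grip":0.0,"slide":[0,-0.05,0],"dr":[0,0,0]},{"grip":0.0,"slide":[0,0,0],"dr":[0,0,0]},{"grip":0.0,"slide":[0,0,0],"dr":[0,0,0]}])

```text
time_s: 31.98
ee_pos: [0.389, -0.3338, 0.04]
tool_rot: [3.128, -0.001, 1.63]
force: [15.7, 4.3, -3.1]
gripper_width: 0.0086
gripper_force: 59.6
```

```bash
python3 st.py
```

```text
t 31.975 ee [ 389.  -333.8   40. ] fix [-310.4 -400.8] rot [ 1.792e+02 -6.000e-02  9.340e+01] w 8.6 59.6 F [15.7  4.3 -3.1]
```

step_arm(rows=[{"grip":0.0,"slide":[0,0.12,0],"dr":[0.1,0,0]},{"grip":0.32,"slide":[0,0,0],"dr":[0,0,0]},{"grip":0.32,"slide":[0,0,0],"dr":[0,0,0]},{"grip":0.32,"slide":[0,0,0],"dr":[0,0,0]},{"grip":0.32,"slide":[0,0,-0.8],"dr":[0,0,0]},{"grip":0.32,"slide":[0,0,-0.95],"dr":[0,0,0]},{"grip":0.4,"slide":[0,0,-0.95],"dr":[0,0,0]},{"grip":0.4,"slide":[0,0,-0.95],"dr":[0,0,0]},{"grip":0.4,"slide":[0,0,0],"dr":[0,0,0]}])

```text
time_s: 33.1
ee_pos: [0.3891, -0.3344, 0.1874]
tool_rot: [-3.138, 0.003, 1.627]
force: [0.6, 0.7, -1.1]
gripper_width: 0.034
gripper_force: 0.0
```

```bash
python3 st.py 460,-330,200,5; python3 - <<'E'
from h import *
im,dep,K,d,T=shot('top'); P=cloud(dep,K,d,T)
hsv=cv2.cvtColor(im,cv2.COLOR_RGB2HSV)
box=np.zeros(im.shape[:2],bool); box[150:270,310:430]=1
for nm,lo,hi in (('red',(0,120,50),(9,255,255)),('yel',(18,110,60),(38,255,255))):
    m=cv2.inRange(hsv,lo,hi).astype(bool)&box
    if nm=='red': m|=cv2.inRange(hsv,(172,120,50),(179,255,255)).astype(bool)&box
    q=P[m]*1000; print(nm,len(q),np.argwhere(m).mean(0)[::-1] if m.any() else '',q.mean(0) if len(q) else '', cv2.minAreaRect(q[:,:2].astype(np.float32)) if len(q)>3 else '')
E
```

```text
t 33.1 ee [ 389.1 -334.4  187.4] fix [-310.5 -401.5] rot [-1.7979e+02  1.6000e-01  9.3250e+01] w 34.0 0.0 F [ 0.6  0.7 -1.1]
23 x slide [0.058, 0.063, -0.014] dr [-0.0, 0.0, 0.96] -> [ 460.2 -329.9  200.1]
red 111 [377.54954955 197.6036036 ] [ 526.45972442 -346.62704076   45.69317812] ((529.521240234375, -342.343505859375), (70.09159851074219, 22.870981216430664), 24.979991912841797)
yel 59 [380.38983051 211.23728814] [ 481.79628552 -340.88491376   81.61352612] ((444.31878662109375, -169.79832458496094), (29.21152114868164, 430.2272033691406), 12.420902252197266)
```

step_arm(rows=[{"grip":0.4,"slide":[0.06,0.06,0],"dr":[0,0,0.96]},{"grip":0.4,"slide":[0.06,0.06,0],"dr":[0,0,0.96]},{"grip":0.4,"slide":[0.06,0.06,0],"dr":[0,0,0.96]},{"grip":0.4,"slide":[0.06,0.06,0],"dr":[0,0,0.96]},{"grip":0.4,"slide":[0.06,0.06,0],"dr":[0,0,0.96]},{"grip":0.4,"slide":[0.06,0.06,0],"dr":[0,0,0.96]},{"grip":0.4,"slide":[0.06,0.06,0],"dr":[0,0,0.96]},{"grip":0.4,"slide":[0.06,0.06,0],"dr":[0,0,0.96]},{"grip":0.4,"slide":[0.06,0.06,0],"dr":[0,0,0.96]},{"grip":0.4,"slide":[0.06,0.06,0],"dr":[0,0,0.96]}])

```text
time_s: 34.4
ee_pos: [0.4151, -0.3151, 0.1824]
tool_rot: [-3.131, 0.004, 0.955]
force: [0.6, -0.8, -0.2]
gripper_width: 0.0344
gripper_force: 0.0
```

step_arm(rows=[{"grip":0.4,"slide":[0.06,0.06,0],"dr":[0,0,0.96]},{"grip":0.4,"slide":[0.06,0.06,0],"dr":[0,0,0.96]},{"grip":0.4,"slide":[0.06,0.06,0],"dr":[0,0,0.96]},{"grip":0.4,"slide":[0.06,0.06,0],"dr":[0,0,0.96]},{"grip":0.4,"slide":[0.06,0.06,0],"dr":[0,0,0.96]},{"grip":0.4,"slide":[0.06,0.06,0],"dr":[0,0,0.96]},{"grip":0.4,"slide":[0.06,0.06,0],"dr":[0,0,0.96]},{"grip":0.4,"slide":[0.06,0.06,0],"dr":[0,0,0.96]},{"grip":0.4,"slide":[0.06,0.06,0],"dr":[0,0,0.96]},{"grip":0.4,"slide":[0.06,0.06,0],"dr":[0,0,0.96]}])

```text
time_s: 35.65
ee_pos: [0.4481, -0.3195, 0.1821]
tool_rot: [-3.136, 0.01, 0.285]
force: [-0.8, 0.6, 0.8]
gripper_width: 0.0341
gripper_force: 0.0
```

step_arm(rows=[{"grip":0.4,"slide":[0.06,0.06,0],"dr":[0,0,0.96]},{"grip":0.4,"slide":[0.06,0.06,0],"dr":[0,0,0.96]},{"grip":0.4,"slide":[0.06,0.06,0],"dr":[0,0,0.96]},{"grip":0.4,"slide":[0,0,0],"dr":[0,0,0]},{"grip":0.4,"slide":[0,0,0],"dr":[0,0,0]}])

```text
time_s: 36.28
ee_pos: [0.4572, -0.3253, 0.1831]
tool_rot: [-3.139, 0.009, 0.087]
force: [-0.1, 0.5, 1.4]
gripper_width: 0.0343
gripper_force: 0.0
```

```bash
cat > wd.py <<'E'
from h import *
import sys
im,dep,K,d,T=shot('wrist',sys.argv[1]); P=cloud(dep,K,d,T); np.savez('wd.npz',im=im,P=P)
zt=float(sys.argv[2]) # wedge top z
hsv=cv2.cvtColor(im,cv2.COLOR_RGB2HSV); z=P[...,2]*1000
def col(lo,hi): return cv2.inRange(hsv,lo,hi)>0
red=col((0,130,40),(9,255,255))|col((171,130,40),(179,255,255)); yel=col((18,120,60),(36,255,255))
for nm,m in (('red',red),('yel',yel)):
    m=m&(abs(z-zt)<4)
    n,lab,st,_=cv2.connectedComponentsWithStats(m.astype(np.uint8))
    for i in np.argsort(-st[1:,4])[:2]+1:
        if st[i,4]<30: continue
        q=P[lab==i]*1000; r=cv2.minAreaRect(q[:,:2].astype(np.float32))
        print(nm,st[i,4],np.round(r[0],1),np.round(r[1],1),round(r[2],1),'z',q[:,2].mean().round(1),'mean',q.mean(0).round(1))
        if nm=='red' and st[i,4]>300: # hull edges
            h=cv2.approxPolyDP(cv2.convexHull(q[:,:2].astype(np.float32)),3,True)[:,0]; print(h.round(1).tolist())
E
python3 wd.py w6.png 47; python3 st.py
```

```text
red 1169 [ 532.2 -349.6] [69.9 23.7] 8.3 z 47.0 mean [ 526.1 -347.1   47. ]
[[565.2000122070312, -333.8999938964844], [497.29998779296875, -343.29998779296875], [499.0, -364.29998779296875], [564.9000244140625, -339.5]]
yel 381 [ 483.6 -353.5] [28.5 13.6] 7.5 z 47.1 mean [ 483.8 -353.6   47.1]
t 36.325 ee [ 457.4 -325.4  183.4] fix [-241.6 -403.5] rot [-179.86    0.51    4.98] w 34.3 0.0 F [-0.3  0.2  0.3]
```

View pics/w6.png

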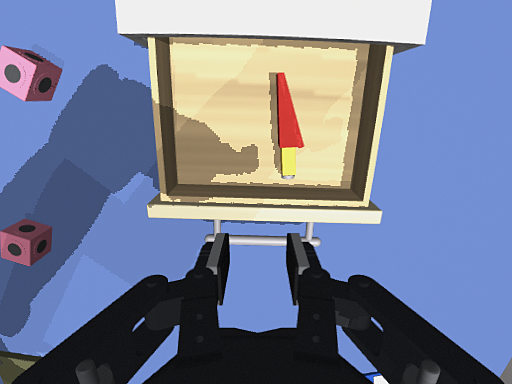

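The picture shows the wedge in the open drawer. The red taper runs (282,75) to (290,147), tip away from the robot, and the yellow tail is at (289,162). Its measured size (70 and 28.5 mm) and top height (47 mm) fit.

```bash
python3 st.py 482.3,-353.6,110,7.8 482.3,-353.6,37.5,7.8
```

```text
t 36.325 ee [ 457.4 -325.4  183.4] fix [-241.6 -403.5] rot [-179.86    0.51    4.98] w 34.3 0.0 F [-0.3  0.2  0.3]
2 x slide [0.281, 0.384, 0.915] dr [-0.02, 0.06, -0.35] -> [ 482.3 -353.6  110. ]
2 x slide [0.001, -0.0, 0.906] dr [0.0, 0.0, -0.0] -> [ 482.3 -353.6   37.5]
```

step_arm(rows=[{"grip":0.36,"slide":[0.28,0.38,0.9],"dr":[-0.02,0.06,-0.35]},{"grip":0.36,"slide":[0.28,0.38,0.9],"dr":[-0.02,0.06,-0.35]},{"grip":0.36,"slide":[0,0,0],"dr":[0,0,0]},{"grip":0.36,"slide":[0,0,0],"dr":[0,0,0]},{"grip":0.36,"slide":[0,0,0],"dr":[0,0,0]}])

```text
time_s: 36.95
ee_pos: [0.4833, -0.354, 0.1137]
tool_rot: [3.139, -0.002, 0.135]
force: [0.7, 0.1, 0.5]
gripper_width: 0.0306
gripper_force: 0.0
```

```bash
python3 st.py 482.3,-353.6,38,7.8
```

```text
t 36.95 ee [ 483.3 -354.   113.7] fix [-220.6 -435.9] rot [ 1.7983e+02 -1.3000e-01  7.7600e+00] w 30.6 0.0 F [0.7 0.1 0.5]
2 x slide [-0.014, -0.008, 0.946] dr [0.02, -0.02, -0.01] -> [ 482.3 -353.6   38. ]
```

step_arm(rows=[{"grip":0.36,"slide":[-0.02,-0.01,0.9],"dr":[0.02,-0.02,0]},{"grip":0.36,"slide":[-0.01,0,0.7],"dr":[0,0,0]},{"grip":0.36,"slide":[0,0,0.27],"dr":[0,0,0]},{"grip":0.36,"slide":[0,0,0],"dr":[0,0,0]},{"grip":0.36,"slide":[0,0,0],"dr":[0,0,0]},{"grip":0,"slide":[0,0,0],"dr":[0,0,0]},{"grip":0,"slide":[0,0,0],"dr":[0,0,0]},{"grip":0,"slide":[0,0,0],"dr":[0,0,0]},{"grip":0,"slide":[0,0,0],"dr":[0,0,0]}])

```text
time_s: 38.08
ee_pos: [0.4825, -0.3543, 0.0387]
tool_rot: [3.14, -0.001, 0.135]
force: [-0.5, 0.2, 5.5]
gripper_width: 0.0128
gripper_force: 60.1
```

```bash
python3 st.py
```

```text
t 38.075 ee [ 482.5 -354.3   38.7] fix [-221.4 -436. ] rot [ 1.799e+02 -7.000e-02  7.740e+00] w 12.8 60.1 F [-0.5  0.2  5.5]
```

```bash
python3 - <<'E'
from h import *
print(fw(-150,98.5))
E
python3 st.py 482.5,-354.3,160,7.8 467.2,184.8,150,9.25
```

```text
[467.1174023  184.80775727]
t 38.075 ee [ 482.5 -354.3   38.7] fix [-221.4 -436. ] rot [ 1.799e+02 -7.000e-02  7.740e+00] w 12.8 60.1 F [-0.5  0.2  5.5]
4 x slide [0.0, 0.001, -0.758] dr [0.01, -0.0, -0.0] -> [ 482.4 -354.4  160. ]
14 x slide [0.115, -0.956, 0.018] dr [-0.0, -0.0, -0.03] -> [466.7 184.6 150.5]
```

step_arm(rows=[{"grip":0,"slide":[0,0,-0.5],"dr":[0,0,0]},{"grip":0,"slide":[0,0,-0.8],"dr":[0,0,0]},{"grip":0,"slide":[0,0,-0.85],"dr":[0,0,0]},{"grip":0,"slide":[0,0,-0.85],"dr":[0,0,0]},{"grip":0,"slide":[0.06,-0.5,0],"dr":[0,0,0]},{"grip":0,"slide":[0.12,-0.95,0],"dr":[0,0,-0.03]},{"grip":0,"slide":[0.12,-0.95,0],"dr":[0,0,-0.03]},{"grip":0,"slide":[0.12,-0.95,0],"dr":[0,0,-0.03]},{"grip":0,"slide":[0.12,-0.95,0],"dr":[0,0,-0.03]}])

```text
time_s: 39.2
ee_pos: [0.4777, -0.1777, 0.1555]
tool_rot: [-3.14, 0.003, 0.144]
force: [0.6, 0.8, -1.9]
gripper_width: 0.0126
gripper_force: 59.2
```

step_arm(rows=[{"grip":0,"slide":[0.12,-0.95,0],"dr":[0,0,-0.03]},{"grip":0,"slide":[0.12,-0.95,0],"dr":[0,0,-0.03]},{"grip":0,"slide":[0.12,-0.95,0],"dr":[0,0,-0.03]},{"grip":0,"slide":[0.12,-0.95,0],"dr":[0,0,-0.03]},{"grip":0,"slide":[0.12,-0.95,0],"dr":[0,0,-0.03]},{"grip":0,"slide":[0.12,-0.95,0],"dr":[0,0,-0.03]},{"grip":0,"slide":[0.12,-0.95,0],"dr":[0,0,-0.03]},{"grip":0,"slide":[0.06,-0.8,0],"dr":[0,0,-0.03]},{"grip":0,"slide":[0.05,-0.5,0],"dr":[0,0,0]},{"grip":0,"slide":[0,0,0],"dr":[0,0,0]}])

```text
time_s: 40.45
ee_pos: [0.4742, 0.1069, 0.1574]
tool_rot: [-3.114, 0.002, 0.205]
force: [-0.0, -0.2, -1.6]
gripper_width: 0.0127
gripper_force: 59.2
```

```bash
python3 st.py 467.2,184.8,70,9.25
```

```text
t 40.45 ee [474.2 106.9 157.4] fix [-155.6   20.5] rot [-1.7841e+02  9.0000e-02  1.1740e+01] w 12.7 59.2 F [-0.  -0.2 -1.6]
3 x slide [0.067, -0.635, 0.74] dr [-0.13, 0.01, 0.21] -> [467.2 184.9  70.1]
```

step_arm(rows=[{"grip":0,"slide":[0,0,0],"dr":[0,0,0]},{"grip":0,"slide":[0,0,0],"dr":[0,0,0]}])

```text
time_s: 40.7
ee_pos: [0.4745, 0.1064, 0.1578]
tool_rot: [-3.114, 0.001, 0.204]
force: [-0.3, -0.4, -1.7]
gripper_width: 0.0128
gripper_force: 59.2
```

```bash
python3 st.py 467.2,184.8,80,9.25
```

```text
t 40.7 ee [474.5 106.4 157.8] fix [-155.3   19.9] rot [-1.784e+02  5.000e-02  1.168e+01] w 12.8 59.2 F [-0.3 -0.4 -1.7]
2 x slide [0.1, -0.959, 0.992] dr [-0.2, 0.01, 0.3] -> [467.2 184.8  80. ]
```

step_arm(rows=[{"grip":0,"slide":[0.06,-0.55,0.4],"dr":[-0.1,0,0.15]},{"grip":0,"slide":[0.06,-0.55,0.4],"dr":[-0.1,0,0.15]},{"grip":0,"slide":[0.04,-0.45,0.4],"dr":[-0.1,0,0.15]},{"grip":0,"slide":[0.04,-0.4,0.4],"dr":[-0.1,0,0.15]},{"grip":0,"slide":[0,0,0.3],"dr":[0,0,0]},{"grip":0,"slide":[0,0,0],"dr":[0,0,0]},{"grip":0,"slide":[0,0,0],"dr":[0,0,0]}])

```text
time_s: 41.58
ee_pos: [0.4776, 0.1324, 0.0849]
tool_rot: [-3.094, 0.002, 0.241]
force: [-0.5, 0.2, -1.0]
gripper_width: 0.0127
gripper_force: 59.2
```

```bash
cat > wl.py <<'E'
from h import *
import sys
s=env.sense(); e=s['ee_pos']*1000; print(e.round(1),wf(*e[:2]).round(1),np.degrees(s['tool_rot']).round(2),s['q'].round(2))
im,dep,K,d,T=shot('wrist',sys.argv[1]); P=cloud(dep,K,d,T)*1000
c,sn=np.cos(FA),np.sin(FA); D=P[...,:2]-FO; X=D[...,0]*c+D[...,1]*sn; Y=-D[...,0]*sn+D[...,1]*c; Z=P[...,2]
def rng(n,m):
    if m.sum()<10: print(n,'few',m.sum()); return
    print(n,m.sum(),'X',np.percentile(X[m],[1,99]).round(1),'Y',np.percentile(Y[m],[1,99]).round(1),'Z',np.median(Z[m]).round(1))
wt=(abs(Z-35)<2.5)&(X>-45)&(X<45)&(Y>100)&(Y<130); 
hsv=cv2.cvtColor(im,cv2.COLOR_RGB2HSV); sat=hsv[...,1]; red=((hsv[...,0]<9)|(hsv[...,0]>171))&(sat>130)
yel=(hsv[...,0]>18)&(hsv[...,0]<36)&(sat>120); grn=(hsv[...,0]>60)&(hsv[...,0]<95)&(sat>60)
rng('wall',wt&(sat<70)); rng('shoe',grn&(Z>37)&(Z<43)&(abs(Y-98)<30)&(abs(X)<40))
rng('base tongue',(Z>6)&(Z<13)&(X<-38)&(X>-110)&(Y>70)&(Y<130))
for x in (-30,-20,-10,0,10,20):
    k=wt&(sat<70)&(abs(X-x)<4)
    if k.sum()>3: print('wall at',x,Y[k].min().round(1),Y[k].max().round(1))
near=(Z>e[2]-30)&(Z<e[2]+30)&(abs(X)<400)
zt=np.median(Z[red&near&(abs(Y-100)<40)&(X<45)]) if (red&near).any() else 0; print('wedge top z',zt)
m=red&(abs(Z-zt)<3)&(abs(Y-100)<40)&(X<45); rng('red',m); rng('yel',yel&(abs(Z-zt)<3)&(abs(Y-100)<40))
xs=np.arange(np.percentile(X[m],5),np.percentile(X[m],95),6); hi=[np.percentile(Y[m&(abs(X-x)<3)],98) for x in xs]; lo=[np.percentile(Y[m&(abs(X-x)<3)],2) for x in xs]
print('xs',xs.round(0),'flat side Y',np.round(hi,1),'yaw err',np.degrees(np.arctan(np.polyfit(xs,hi,1)[0])).round(2),'slope',np.degrees(np.arctan(np.polyfit(xs,lo,1)[0])).round(2))
E
python3 wl.py w7.png
```

```text
[477.6 132.4  84.9] [-148.1   45.1] [-1.7725e+02  1.3000e-01  1.3840e+01] [ 0.24  0.34 -0.48  0.76  0.05  3.14]
wall 937 X [-34.4 -11.3] Y [108.1 121.7] Z 34.9
shoe 379 X [-21.5 -11.9] Y [87.8 99.7] Z 39.9
base tongue 4993 X [-98.3 -38.5] Y [ 79.4 122.4] Z 10.0
wall at -30 108.1 122.3
wall at -20 107.7 121.6
wall at -10 108.0 121.7
wedge top z 93.2181201017128
red 50 X [-75.5 -63.6] Y [60.  61.1] Z 93.2
yel few 0
xs [-74. -68.] flat side Y [60.3 61.1] yaw err 6.87 slope 0.27
```

View pics/w7.png

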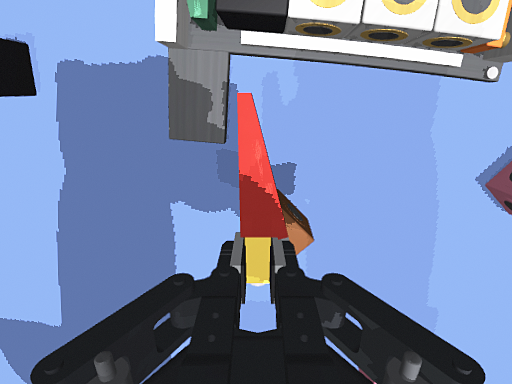

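The picture shows the wedge firmly held, its red taper from (245,95) to (262,235), pointing at the fixture. But joint 6 is at its limit (3.14), so this tool yaw can't be used at the lane. I'll set the wedge down on the clear bench where the specimens stood and regrasp it with the hand turned half round.

```bash
python3 st.py 440,25,90,7 440,25,22,7
```

```text
t 41.625 ee [477.8 132.5  85.1] fix [-147.8   45.1] rot [-1.7725e+02  9.0000e-02  1.3830e+01] w 12.8 59.2 F [ 0.3 -0.4 -0.5]
3 x slide [-0.489, 0.813, -0.066] dr [-0.23, 0.02, 0.57] -> [440.  25.  90.]
2 x slide [0.001, -0.0, 0.851] dr [0.0, 0.0, -0.0] -> [440.  25.  22.]
```

step_arm(rows=[{"grip":0,"slide":[-0.36,0.61,-0.05],"dr":[-0.17,0.01,0.43]},{"grip":0,"slide":[-0.36,0.61,-0.05],"dr":[-0.17,0.01,0.43]},{"grip":0,"slide":[-0.36,0.61,-0.05],"dr":[-0.17,0.01,0.43]},{"grip":0,"slide":[-0.36,0.61,-0.05],"dr":[-0.17,0.01,0.43]},{"grip":0,"slide":[0,0,0],"dr":[0,0,0]},{"grip":0,"slide":[0,0,0],"dr":[0,0,0]}])

```text
time_s: 42.38
ee_pos: [0.441, 0.0257, 0.0905]
tool_rot: [-3.141, 0.001, 0.122]
force: [0.3, -0.5, -1.4]
gripper_width: 0.0125
gripper_force: 59.2
```

```bash
python3 st.py 440,25,17.5,7
```

```text
t 42.375 ee [441.   25.7  90.5] fix [-201.4  -54.3] rot [-1.7996e+02  4.0000e-02  6.9700e+00] w 12.5 59.2 F [ 0.3 -0.5 -1.4]
2 x slide [-0.013, 0.008, 0.912] dr [-0.01, 0.01, -0.0] -> [440.   25.   17.5]
```

step_arm(rows=[{"grip":0,"slide":[0,0,0.8],"dr":[0,0,0]},{"grip":0,"slide":[0,0,0.6],"dr":[0,0,0]},{"grip":0,"slide":[0,0,0.35],"dr":[0,0,0]},{"grip":0,"slide":[0,0,0.05],"dr":[0,0,0]},{"grip":0,"slide":[0,0,0.03],"dr":[0,0,0]},{"grip":0,"slide":[0,0,0],"dr":[0,0,0]}])

```text
time_s: 43.12
ee_pos: [0.4406, 0.0256, 0.0172]
tool_rot: [-3.141, 0.001, 0.122]
force: [-0.2, -0.1, -0.7]
gripper_width: 0.0123
gripper_force: 59.2
```

```bash
python3 st.py
```

```text
t 43.125 ee [440.6  25.6  17.2] fix [-201.8  -54.4] rot [-1.7999e+02  8.0000e-02  6.9800e+00] w 12.3 59.2 F [-0.2 -0.1 -0.7]
```

step_arm(rows=[{"grip":0.2,"slide":[0,0,0],"dr":[0,0,0]},{"grip":0.36,"slide":[0,0,0],"dr":[0,0,0]},{"grip":0.36,"slide":[0,0,0],"dr":[0,0,0]},{"grip":0.36,"slide":[0,0,-0.6],"dr":[0,0,0]},{"grip":0.36,"slide":[0,0,-0.9],"dr":[0,0,0]},{"grip":0.36,"slide":[0,0,-0.9],"dr":[0,0,-1]},{"grip":0.36,"slide":[0,0,-0.5],"dr":[0,0,-1]},{"grip":0.36,"slide":[0,0,0],"dr":[0,0,-1]},{"grip":0.36,"slide":[0,0,0],"dr":[0,0,-1]},{"grip":0.36,"slide":[0,0,0],"dr":[0,0,-1]}])

```text
time_s: 44.38
ee_pos: [0.44, 0.0253, 0.1328]
tool_rot: [-3.141, 0.002, 0.473]
force: [0.1, -0.8, -1.0]
gripper_width: 0.031
gripper_force: 0.0
```

step_arm(rows=[{"grip":0.36,"slide":[0,0,0],"dr":[0,0,-1]},{"grip":0.36,"slide":[0,0,0],"dr":[0,0,-1]},{"grip":0.36,"slide":[0,0,0],"dr":[0,0,-1]},{"grip":0.36,"slide":[0,0,0],"dr":[0,0,-1]},{"grip":0.36,"slide":[0,0,0],"dr":[0,0,-1]},{"grip":0.36,"slide":[0,0,0],"dr":[0,0,-1]},{"grip":0.36,"slide":[0,0,0],"dr":[0,0,-1]},{"grip":0.36,"slide":[0,0,0],"dr":[0,0,-1]},{"grip":0.36,"slide":[0,0,0],"dr":[0,0,-1]},{"grip":0.36,"slide":[0,0,0],"dr":[0,0,-1]}])

```text
time_s: 45.62
ee_pos: [0.44, 0.0253, 0.1327]
tool_rot: [-3.139, 0.001, 1.171]
force: [0.7, 0.3, -0.0]
gripper_width: 0.0305
gripper_force: 0.0
```

step_arm(rows=[{"grip":0.36,"slide":[0,0,0],"dr":[0,0,-1]},{"grip":0.36,"slide":[0,0,0],"dr":[0,0,-1]},{"grip":0.36,"slide":[0,0,0],"dr":[0,0,-1]},{"grip":0.36,"slide":[0,0,0],"dr":[0,0,-1]},{"grip":0.36,"slide":[0,0,0],"dr":[0,0,-1]},{"grip":0.36,"slide":[0,0,0],"dr":[0,0,-1]},{"grip":0.36,"slide":[0,0,0],"dr":[0,0,-1]},{"grip":0.36,"slide":[0,0,0],"dr":[0,0,-1]},{"grip":0.36,"slide":[0,0,0],"dr":[0,0,-1]},{"grip":0.36,"slide":[0,0,0],"dr":[0,0,-1]}])

```text
time_s: 46.88
ee_pos: [0.44, 0.0253, 0.1327]
tool_rot: [-3.139, -0.001, 1.869]
force: [0.3, -0.3, 0.6]
gripper_width: 0.0308
gripper_force: 0.0
```

step_arm(rows=[{"grip":0.36,"slide":[0,0,0],"dr":[0,0,-1]},{"grip":0.36,"slide":[0,0,0],"dr":[0,0,-1]},{"grip":0.36,"slide":[0,0,0],"dr":[0,0,-1]},{"grip":0.36,"slide":[0,0,0],"dr":[0,0,-1]},{"grip":0.36,"slide":[0,0,0],"dr":[0,0,-1]},{"grip":0.36,"slide":[0,0,0],"dr":[0,0,-1]},{"grip":0.36,"slide":[0,0,0],"dr":[0,0,-1]},{"grip":0.36,"slide":[0,0,0],"dr":[0,0,-1]},{"grip":0.36,"slide":[0,0,0],"dr":[0,0,-1]},{"grip":0.36,"slide":[0,0,0],"dr":[0,0,-1]}])

```text
time_s: 48.12
ee_pos: [0.4399, 0.0253, 0.1327]
tool_rot: [-3.14, -0.002, 2.567]
force: [0.5, -0.5, -0.1]
gripper_width: 0.0308
gripper_force: 0.0
```

step_arm(rows=[{"grip":0.36,"slide":[0,0,0],"dr":[0,0,-1]},{"grip":0.36,"slide":[0,0,0],"dr":[0,0,-1]},{"grip":0.36,"slide":[0,0,0],"dr":[0,0,-1]},{"grip":0.36,"slide":[0,0,0],"dr":[0,0,-1]},{"grip":0.36,"slide":[0,0,0],"dr":[0,0,-1]},{"grip":0.36,"slide":[0,0,0],"dr":[0,0,-1]},{"grip":0.36,"slide":[0,0,0],"dr":[0,0,-1]},{"grip":0.36,"slide":[0,0,0],"dr":[0,0,-1]},{"grip":0.36,"slide":[0,0,0],"dr":[0,0,-1]},{"grip":0.36,"slide":[0,0,0],"dr":[0,0,-1]}])

```text
time_s: 49.38
ee_pos: [0.4399, 0.0253, 0.1327]
tool_rot: [3.141, -0.003, -3.018]
force: [0.6, -0.7, -0.9]
gripper_width: 0.0305
gripper_force: 0.0
```

```bash
python3 wd.py w8.png 25; python3 st.py 440.5,25.5,17.5,187
```

```text
red 964 [490.2  29.2] [71.5 23.4] 7.7 z 24.9 mean [481.5  31.4  24.9]
[[524.5, 42.5], [522.5999755859375, 45.400001525878906], [454.70001220703125, 36.20000076293945], [455.79998779296875, 16.899999618530273], [459.0, 13.399999618530273]]
yel 408 [441.2  26.6] [29.1 13.1] 6.7 z 24.9 mean [441.   26.3  24.9]
t 49.425 ee [440.   25.3 132.7] fix [-202.4  -54.6] rot [ 1.7999e+02 -1.6000e-01 -1.7283e+02] w 30.7 0.0 F [-0.5 -0.  -0.1]
3 x slide [-0.006, 0.001, 0.96] dr [0.0, -0.01, 0.01] -> [440.4  25.5  17.5]
```

step_arm(rows=[{"grip":0.36,"slide":[0,0.01,0.96],"dr":[0,0,0]},{"grip":0.36,"slide":[0,0.01,0.96],"dr":[0,0,0]},{"grip":0.36,"slide":[0,0,0.92],"dr":[0,0,0]},{"grip":0.36,"slide":[0,0,0],"dr":[0,0,0]},{"grip":0,"slide":[0,0,0],"dr":[0,0,0]},{"grip":0,"slide":[0,0,0],"dr":[0,0,0]},{"grip":0,"slide":[0,0,0],"dr":[0,0,0]},{"grip":0,"slide":[0,0,0],"dr":[0,0,0]}])

```text
time_s: 50.42
ee_pos: [0.4406, 0.0262, 0.02]
tool_rot: [3.142, -0.001, -3.02]
force: [-1.2, -0.1, 4.6]
gripper_width: 0.0127
gripper_force: 63.1
```

```bash
python3 - <<'E'
from h import *
print(fw(-150,98.5))
E
python3 st.py 440,26,90,187 467.1,184.8,90,189.25,8
```

```text
[467.1174023  184.80775727]
t 50.425 ee [440.6  26.2  20. ] fix [-201.7  -53.8] rot [ 1.8000e+02 -4.0000e-02 -1.7304e+02] w 12.7 63.1 F [-1.2 -0.1  4.6]
2 x slide [0.008, -0.001, -0.875] dr [0.0, -0.01, -0.01] -> [440.  26.  90.]Traceback (most recent call last):
  File "st.py", line 10, in <module>
    if sys.argv[1:]: plan(*T)
                     ~~~~^^^^
  File "h.py", line 47, in plan
    for _ in range(n): M+=Q; Q=Q@st
             ~~~~~^^^
TypeError: 'float' object cannot be interpreted as an integer
```

step_arm(rows=[{"grip":0,"slide":[0,0,-0.8],"dr":[0,0,0]},{"grip":0,"slide":[0,0,-0.95],"dr":[0,0,0]},{"grip":0,"slide":[-0.2,0.64,-0.1],"dr":[0,0,-0.09]},{"grip":0,"slide":[-0.2,0.64,0],"dr":[0,0,-0.09]},{"grip":0,"slide":[-0.2,0.64,0],"dr":[0,0,-0.09]},{"grip":0,"slide":[-0.2,0.64,0],"dr":[0,0,-0.09]},{"grip":0,"slide":[-0.2,0.64,0],"dr":[0,0,-0.09]},{"grip":0,"slide":[-0.2,0.64,0],"dr":[0,0,-0.09]},{"grip":0,"slide":[0,0,0],"dr":[0,0,0]},{"grip":0,"slide":[0,0,0],"dr":[0,0,0]}])

```text
time_s: 51.68
ee_pos: [0.4658, 0.1842, 0.0928]
tool_rot: [-3.141, -0.004, -2.982]
force: [0.9, 0.1, -1.5]
gripper_width: 0.0121
gripper_force: 62.3
```

```bash
python3 wl.py w9.png; python3 st.py 467.1,184.8,60,189.25
```

```text
[465.8 184.2  92.8] [-151.4   98.2] [-179.97   -0.22 -170.88] [ 0.38  0.34 -0.45  0.79  0.    0.22]
wall few 0
shoe few 0
base tongue 14 X [-45.7 -38.5] Y [114. 116.] Z 9.7
wedge top z 97.49625976465612
red 1259 X [-134.5 -101. ] Y [ 89.2 107.4] Z 97.5
yel 1078 X [-164.6 -135.8] Y [ 92.7 105.2] Z 97.6
xs [-133. -127. -121. -115. -109. -103.] flat side Y [105.5 105.6 106.9 107.4 107.  107.1] yaw err 3.47 slope -2.22
t 51.725 ee [465.8 184.   92.8] fix [-151.5   97.9] rot [-179.98   -0.22 -170.91] w 12.3 62.3 F [-0.3 -0.5 -1.9]
1 x slide [-0.039, 0.015, 0.82] dr [-0.0, -0.06, -0.04] -> [467.1 184.8  60. ]
```

View pics/w9.png

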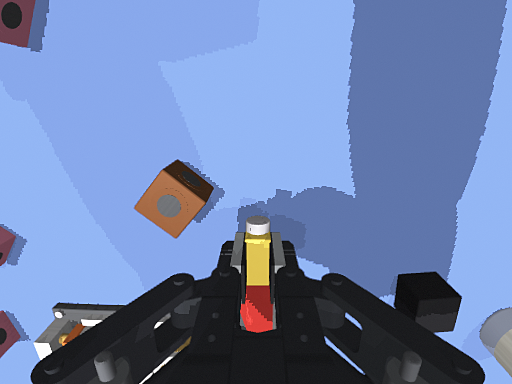

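The wedge is well held: the yellow tail is at (257,260) with the button at (258,225), and the brown block clear at (175,200).

step_arm(rows=[{"grip":0,"slide":[0,0,0.7],"dr":[0,-0.05,-0.04]},{"grip":0,"slide":[0,0,0.6],"dr":[0,0,0]},{"grip":0,"slide":[0,0,0],"dr":[0,0,0]},{"grip":0,"slide":[0,0,0],"dr":[0,0,0]},{"grip":0,"slide":[0,0,0],"dr":[0,0,0]}])

```text
time_s: 52.35
ee_pos: [0.4673, 0.185, 0.0421]
tool_rot: [3.141, 0.003, -2.98]
force: [-0.1, -0.5, -1.0]
gripper_width: 0.0124
gripper_force: 62.3
```

```bash
cat > wy.py <<'E'
from h import *
s=env.sense(); e=s['ee_pos']*1000
im,dep,K,d,T=shot('wrist'); P=cloud(dep,K,d,T)*1000
hsv=cv2.cvtColor(im,cv2.COLOR_RGB2HSV); c,sn=np.cos(FA),np.sin(FA); D=P[...,:2]-FO; X=D[...,0]*c+D[...,1]*sn; Y=-D[...,0]*sn+D[...,1]*c
yel=(hsv[...,0]>18)&(hsv[...,0]<36)&(hsv[...,1]>100)&(abs(Y-100)<30)
zt=np.median(P[...,2][yel]); m=yel&(abs(P[...,2]-zt)<2.5)
r=cv2.minAreaRect(np.c_[X[m],Y[m]].astype(np.float32)); print('tail top z',zt.round(1),'rect',np.round(r[0],1),np.round(r[1],1),round(r[2],2),'X',X[m].min().round(1),X[m].max().round(1))
xs=np.arange(X[m].min()+4,X[m].max()-3,3); k=[m&(abs(X-x)<1.5) for x in xs]
print('yaw err',np.degrees(np.arctan(np.polyfit(xs,[Y[q].min()+Y[q].max() for q in k],1)[0]/2)).round(2),'midY',np.mean([Y[q].min()+Y[q].max() for q in k])/2)
E
python3 wy.py; python3 st.py
```

```text
tail top z 46.9 rect [-148.4   99.5] [30.1 13.4] 0.36 X -163.5 -133.4
yaw err 0.49 midY 99.39873831356002
t 52.4 ee [467.3 185.1  42. ] fix [-149.8   98.7] rot [ 1.7996e+02  1.6000e-01 -1.7073e+02] w 12.6 62.3 F [-0.1 -0.5 -1. ]
```

step_arm(rows=[{"grip":0,"slide":[0,-0.015,0.25],"dr":[0,0,0.1]},{"grip":0,"slide":[0,0,0.02],"dr":[0,0,0]},{"grip":0,"slide":[-0.2,0,0],"dr":[0,0,0]},{"grip":0,"slide":[-0.2,0,0],"dr":[0,0,0]},{"grip":0,"slide":[-0.2,0,0],"dr":[0,0,0]},{"grip":0,"slide":[-0.2,0,0],"dr":[0,0,0]},{"grip":0,"slide":[0,0,0],"dr":[0,0,0]},{"grip":0,"slide":[0,0,0],"dr":[0,0,0]}])

```text
time_s: 53.4
ee_pos: [0.498, 0.1891, 0.0301]
tool_rot: [3.141, 0.0, -2.987]
force: [-1.0, -0.5, -0.7]
gripper_width: 0.0124
gripper_force: 62.4
```

```bash
python3 wy.py; python3 st.py
```

```text
tail top z 34.9 rect [-117.5   98.2] [14.  30.2] 89.27 X -132.6 -102.4
yaw err 0.22 midY 98.62211757018267
t 53.45 ee [497.8 189.1  30.1] fix [-119.1   97.8] rot [ 1.7999e+02  1.0000e-02 -1.7111e+02] w 12.4 62.4 F [ 0.1  0.4 -0.6]
```

step_arm(rows=[{"grip":0,"slide":[-0.2,0,0],"dr":[0,0,0]},{"grip":0,"slide":[-0.2,0,0],"dr":[0,0,0]},{"grip":0,"slide":[-0.15,0,0],"dr":[0,0,0]},{"grip":0,"slide":[0,0,0],"dr":[0,0,0]},{"grip":0,"slide":[0,0,0],"dr":[0,0,0]}])

```text
time_s: 54.08
ee_pos: [0.5198, 0.1927, 0.0302]
tool_rot: [3.141, 0.001, -2.986]
force: [0.2, 0.6, -1.2]
gripper_width: 0.0121
gripper_force: 62.3
```

```bash
python3 wy.py; python3 st.py
```

```text
tail top z 34.9 rect [-95.3  92.2] [26. 30.] 89.28 X -110.3 -80.3
yaw err 9.58 midY 97.80747995964163
t 54.125 ee [519.6 192.6  30.1] fix [-96.9  97.8] rot [ 1.7998e+02  3.0000e-02 -1.7111e+02] w 12.4 62.3 F [ 0.2  0.2 -1.9]
```

step_arm(rows=[{"grip":0,"slide":[-0.2,0,0],"dr":[0,0,0]},{"grip":0,"slide":[-0.2,0,0],"dr":[0,0,0]},{"grip":0,"slide":[-0.1,0,0],"dr":[0,0,0]},{"grip":0,"slide":[0,0,0],"dr":[0,0,0]}])

```text
time_s: 54.62
ee_pos: [0.5404, 0.1959, 0.0302]
tool_rot: [3.141, 0.002, -2.987]
force: [-0.7, 1.1, -2.3]
gripper_width: 0.0127
gripper_force: 62.3
```

```bash
python3 wy.py; python3 st.py
```

```text
tail top z 35.0 rect [-74.4  98.5] [30.2 14. ] 1.34 X -89.5 -59.1
yaw err 0.1 midY 98.39604374431066
t 54.675 ee [540.1 195.8  30.2] fix [-76.2  97.6] rot [ 1.7999e+02  7.0000e-02 -1.7113e+02] w 12.5 62.3 F [ 0.5  0.8 -1.5]
```

step_arm(rows=[{"grip":0,"slide":[-0.15,0.01,0],"dr":[0,0,0]},{"grip":0,"slide":[-0.15,0,0],"dr":[0,0,0]},{"grip":0,"slide":[-0.1,0,0],"dr":[0,0,0]},{"grip":0,"slide":[0,0,0],"dr":[0,0,0]}])

```text
time_s: 55.18
ee_pos: [0.5546, 0.1994, 0.0302]
tool_rot: [3.139, -0.001, -2.986]
force: [-4.8, 4.6, 0.9]
gripper_width: 0.0122
gripper_force: 62.7
```

```bash
python3 wy.py; python3 st.py
```

```text
tail top z 34.9 rect [-60.   99.2] [14.  29.6] 89.32 X -74.9 -45.2
yaw err -0.19 midY 99.61748972327484
t 55.225 ee [554.6 199.4  30.1] fix [-61.3  98.8] rot [ 1.7988e+02 -6.0000e-02 -1.7107e+02] w 12.2 62.7 F [-3.8  3.5  1.2]
```

step_arm(rows=[{"grip":0,"slide":[-0.1,0.01,0],"dr":[0,0,0]},{"grip":0,"slide":[-0.1,0,0],"dr":[0,0,0]},{"grip":0,"slide":[-0.1,0,0],"dr":[0,0,0]},{"grip":0,"slide":[0,0,0],"dr":[0,0,0]},{"grip":0,"slide":[0,0,0],"dr":[0,0,0]}])

```text
time_s: 55.85
ee_pos: [0.563, 0.2007, 0.0301]
tool_rot: [3.14, -0.007, -2.986]
force: [-10.5, 1.7, 8.6]
gripper_width: 0.0126
gripper_force: 63.6
```

```bash
python3 wy.py; python3 st.py
```

```text
tail top z 34.9 rect [-51.7  93.2] [26. 30.] 89.39 X -66.7 -36.6
yaw err 7.75 midY 98.76288801120671
t 55.9 ee [563.  200.7  30.1] fix [-52.8  98.8] rot [ 179.91   -0.39 -171.07] w 12.3 63.6 F [-10.4   2.4   7.7]
```

step_arm(rows=[{"grip":0,"slide":[-0.08,0,0],"dr":[0,0,0]},{"grip":0,"slide":[-0.08,0,0],"dr":[0,0,0]},{"grip":0,"slide":[0,0,0],"dr":[0,0,0]},{"grip":0,"slide":[0,0,0],"dr":[0,0,0]}])

```text
time_s: 56.4
ee_pos: [0.5657, 0.2012, 0.0301]
tool_rot: [3.14, -0.013, -2.985]
force: [-18.1, 1.6, 14.8]
gripper_width: 0.0128
gripper_force: 64.4
```

```bash
python3 wy.py; python3 st.py
```

```text
tail top z 35.0 rect [-49.1  99.5] [29.7 14.1] 0.81 X -63.9 -34.2
yaw err 0.07 midY 99.49980616127539
t 56.45 ee [565.7 201.2  30.1] fix [-50.   98.8] rot [ 179.9    -0.76 -171.05] w 12.4 64.4 F [-17.8   1.2  15. ]
```

step_arm(rows=[{"grip":0,"slide":[-0.08,0,0],"dr":[0,0,0]},{"grip":0,"slide":[-0.06,0,0],"dr":[0,0,0]},{"grip":0,"slide":[0,0,0],"dr":[0,0,0]},{"grip":0,"slide":[0,0,0],"dr":[0,0,0]}])

```text
time_s: 56.95
ee_pos: [0.5658, 0.2012, 0.0301]
tool_rot: [3.14, -0.023, -2.985]
force: [-29.2, -0.2, 25.0]
gripper_width: 0.0123
gripper_force: 65.8
```

```bash
python3 wy.py; python3 st.py
```

```text
tail top z 34.9 rect [-48.9  99.2] [14.1 30.1] 89.3 X -63.9 -33.7
yaw err 0.41 midY 99.56126538049779
t 57.0 ee [565.8 201.2  30.1] fix [-50.   98.8] rot [ 179.88   -1.31 -171.02] w 12.3 65.8 F [-27.6  -0.2  24.5]
```

step_arm(rows=[{"grip":0,"slide":[0.1,0,0],"dr":[0,0,0]},{"grip":0,"slide":[0.06,0,0],"dr":[0,0,0]},{"grip":0.2,"slide":[0,0,0],"dr":[0,0,0]},{"grip":0.4,"slide":[0,0,0],"dr":[0,0,0]},{"grip":0.4,"slide":[0,0,0],"dr":[0,0,0]},{"grip":0.4,"slide":[0,0,-0.5],"dr":[0,0,0]},{"grip":0.4,"slide":[0,0,-0.9],"dr":[0,0,0]},{"grip":0.4,"slide":[0,0,-0.9],"dr":[0,0,0]},{"grip":0.4,"slide":[0.5,0,-0.8],"dr":[0,0,0]},{"grip":0.4,"slide":[0,0,0],"dr":[0,0,0]}])

```text
time_s: 58.25
ee_pos: [0.5557, 0.1989, 0.1578]
tool_rot: [3.141, 0.009, -2.987]
force: [-0.9, -0.1, -1.3]
gripper_width: 0.0341
gripper_force: 0.0
```

```bash
python3 wy.py; python3 st.py 465,-100,190,135 375,-332,190,93.3; python3 - <<'E'
from h import *
im,dep,K,d,T=shot('top'); P=cloud(dep,K,d,T)
for b in blocks(im,P,.044,.058): print(*b, wf(*b[0]))
for b in blocks(im,P,.03,.044): print(*b[:5])
E
```

```text
tail top z 35.2 rect [-48.9  99.8] [13.8 29.5] 87.19 X -63.7 -34.3
yaw err -2.08 midY 99.81571448574684
t 58.3 ee [555.2 198.8 156. ] fix [-60.9  98.1] rot [ 179.98    0.38 -171.14] w 34.4 0.0 F [-0.5  0.6  0.3]
14 x slide [0.006, -0.578, -0.061] dr [0.0, 0.01, 0.96] -> [ 465.4 -100.2  189.6]
11 x slide [-0.391, -0.426, -0.002] dr [-0.0, -0.01, 0.95] -> [ 374.8 -331.9  190.1]
[631.6 108.8] [ 41. 160.] 9.3 49.8 [163 150 103] 637 [231. 167.] [ 0.12604438 -2.958735  ]
[ 525.9 -426.4] [142.   4.] 4.0 51.2 [55 54 49] 86 [404. 198.] [-190.22889268 -514.2087012 ]
[ 406.1 -333.7] [ 40. 126.] 3.3 50.5 [126 133 144] 202 [377. 237.] [-293.57022156 -403.45717866]
[ 30.6 624.7] [140. 116.] 22.1 50.2 [74 42 23] 1498 [ 60. 362.] [-510.13168233  602.83897243]
[666.3 -86.8] [41. 41.] 21.6 39.4 [170 130 167]
[648.5   6.2] [44. 18.] 9.0 41.1 [173 181 184]
[636.6 203.5] [63. 19.] 38.7 37.9 [46 89 70]
[ 534.8 -425.9] [126.   5.] 3.6 37.8 [55 53 49]
[549.1 -70.3] [40. 40.] 62.2 39.3 [168 135 172]
[466.5 118.1] [40. 40.] 59.8 39.6 [97 64 47]
[344.4 -30.4] [40. 40.] 76.8 39.4 [172 129 164]
[ 48.7 572.4] [142.   7.] 22.7 36.6 [18 10  5]
```

step_arm(rows=[{"grip":0.4,"slide":[0,-0.58,-0.06],"dr":[0,0,0.96]},{"grip":0.4,"slide":[0,-0.58,-0.06],"dr":[0,0,0.96]},{"grip":0.4,"slide":[0,-0.58,-0.06],"dr":[0,0,0.96]},{"grip":0.4,"slide":[0,-0.58,-0.06],"dr":[0,0,0.96]},{"grip":0.4,"slide":[0,-0.58,-0.06],"dr":[0,0,0.96]},{"grip":0.4,"slide":[0,-0.58,-0.06],"dr":[0,0,0.96]},{"grip":0.4,"slide":[0,-0.58,-0.06],"dr":[0,0,0.96]},{"grip":0.4,"slide":[0,-0.58,-0.06],"dr":[0,0,0.96]},{"grip":0.4,"slide":[0,-0.58,-0.06],"dr":[0,0,0.96]},{"grip":0.4,"slide":[0,-0.58,-0.06],"dr":[0,0,0.96]}])

```text
time_s: 59.6
ee_pos: [0.5196, -0.0279, 0.1766]
tool_rot: [-3.141, -0.001, 2.624]
force: [-0.4, 0.0, 0.5]
gripper_width: 0.034
gripper_force: 0.0
```

step_arm(rows=[{"grip":0.4,"slide":[0,-0.58,-0.06],"dr":[0,0,0.96]},{"grip":0.4,"slide":[0,-0.58,-0.06],"dr":[0,0,0.96]},{"grip":0.4,"slide":[0,-0.58,-0.06],"dr":[0,0,0.96]},{"grip":0.4,"slide":[0,-0.58,-0.06],"dr":[0,0,0.96]},{"grip":0.4,"slide":[0,0,0],"dr":[0,0,0]}])

```text
time_s: 60.22
ee_pos: [0.4654, -0.1034, 0.1866]
tool_rot: [-3.141, -0.001, 2.356]
force: [0.3, 0.9, -0.4]
gripper_width: 0.034
gripper_force: 0.0
```

```bash
python3 st.py 389,-334,120,93.3
```

```text
t 60.225 ee [ 465.4 -103.4  186.6] fix [-198.  -185.7] rot [-1.7997e+02 -5.0000e-02  1.3501e+02] w 34.0 0.0 F [ 0.3  0.9 -0.4]
11 x slide [-0.403, -0.395, 0.151] dr [-0.0, -0.0, 0.95] -> [ 388.6 -333.8  120.1]
```

step_arm(rows=[{"grip":0.32,"slide":[-0.4,-0.4,0.1],"dr":[0,0,0.95]},{"grip":0.32,"slide":[-0.4,-0.4,0.1],"dr":[0,0,0.95]},{"grip":0.32,"slide":[-0.4,-0.4,0.1],"dr":[0,0,0.95]},{"grip":0.32,"slide":[-0.4,-0.4,0.1],"dr":[0,0,0.95]},{"grip":0.32,"slide":[-0.4,-0.4,0.1],"dr":[0,0,0.95]},{"grip":0.32,"slide":[-0.4,-0.4,0.1],"dr":[0,0,0.95]},{"grip":0.32,"slide":[-0.4,-0.4,0.1],"dr":[0,0,0.95]},{"grip":0.32,"slide":[-0.4,-0.4,0.1],"dr":[0,0,0.95]},{"grip":0.32,"slide":[-0.4,-0.4,0.1],"dr":[0,0,0.95]},{"grip":0.32,"slide":[-0.4,-0.4,0.1],"dr":[0,0,0.95]}])

```text
time_s: 61.48
ee_pos: [0.4019, -0.3155, 0.1464]
tool_rot: [3.141, -0.001, 1.694]
force: [0.4, 0.3, -0.7]
gripper_width: 0.0273
gripper_force: 0.0
```

step_arm(rows=[{"grip":0.32,"slide":[-0.4,-0.4,0.1],"dr":[0,0,0.95]},{"grip":0.32,"slide":[0,0,0],"dr":[0,0,0]},{"grip":0.32,"slide":[0,0,0],"dr":[0,0,0]}])

```text
time_s: 61.85
ee_pos: [0.3881, -0.3323, 0.143]
tool_rot: [3.141, -0.001, 1.63]
force: [0.3, 0.8, 0.2]
gripper_width: 0.0273
gripper_force: 0.0
```

```bash
python3 st.py 389,-334,110,93.3 389,-334,39.5,93.3; python3 - <<'E'
from h import *
im,dep,K,d,T=shot('wrist'); P=cloud(dep,K,d,T)*1000
c,s=np.cos(np.radians(3.3)),np.sin(np.radians(3.3)); U=P[...,0]*c+P[...,1]*s; V=-P[...,0]*s+P[...,1]*c
e=env.sense()['ee_pos']*1000; print('tcp u',e[0]*c+e[1]*s)
m=(P[...,2]>46)&(P[...,2]<56)&(V>-420)&(V<-290)&(U>340)&(U<385); print('bar U',np.percentile(U[m],[2,50,98]),m.sum())
E
```

```text
t 61.85 ee [ 388.1 -332.3  143. ] fix [-311.2 -399.1] rot [ 1.7996e+02 -6.0000e-02  9.3410e+01] w 27.3 0.0 F [0.3 0.8 0.2]
1 x slide [-0.045, 0.02, 0.824] dr [0.01, -0.02, 0.03] -> [ 389. -334.  110.]
2 x slide [-0.0, 0.0, 0.881] dr [-0.0, 0.0, -0.0] -> [ 389.  -334.    39.5]
tcp u 368.37712239733423
bar U [366.60810656 372.19348055 383.34109123] 1809
```

step_arm(rows=[{"grip":0.32,"slide":[-0.04,0.09,0.8],"dr":[0,0,0.03]},{"grip":0.32,"slide":[0,0,0.9],"dr":[0,0,0]},{"grip":0.32,"slide":[0,0,0.6],"dr":[0,0,0]},{"grip":0.32,"slide":[0,0,0.28],"dr":[0,0,0]},{"grip":0.32,"slide":[0,0,0],"dr":[0,0,0]},{"grip":0,"slide":[0,0,0],"dr":[0,0,0]},{"grip":0,"slide":[0,0,0],"dr":[0,0,0]},{"grip":0,"slide":[0,0,0],"dr":[0,0,0]},{"grip":0,"slide":[0,0,0],"dr":[0,0,0]}])

```text
time_s: 63.02
ee_pos: [0.3919, -0.3342, 0.0411]
tool_rot: [3.139, 0.0, 1.627]
force: [1.3, 1.3, 5.6]
gripper_width: 0.009
gripper_force: 58.6
```

```bash
python3 st.py 535.4,-325.4,40,93.3
```

```text
t 63.025 ee [ 391.9 -334.2   41.1] fix [-307.6 -401.7] rot [1.7986e+02 1.0000e-02 9.3230e+01] w 9.0 58.6 F [1.3 1.3 5.6]
4 x slide [0.004, 0.898, 0.008] dr [0.01, 0.0, -0.0] -> [ 535.3 -325.5   40. ]
```

step_arm(rows=[{"grip":0,"slide":[0,0.4,0],"dr":[0,0,0]},{"grip":0,"slide":[0,0.6,0],"dr":[0,0,0]},{"grip":0,"slide":[0,0.6,0],"dr":[0,0,0]},{"grip":0,"slide":[0,0.6,0],"dr":[0,0,0]},{"grip":0,"slide":[0,0.6,0],"dr":[0,0,0]},{"grip":0,"slide":[0,0.5,0],"dr":[0,0,0]},{"grip":0,"slide":[0,0.3,0],"dr":[0,0,0]},{"grip":0,"slide":[0,0.1,0],"dr":[0,0,0]},{"grip":0,"slide":[0,0,0],"dr":[0,0,0]},{"grip":0,"slide":[0,0,0],"dr":[0,0,0]}])

```text
time_s: 64.28
ee_pos: [0.5385, -0.3257, 0.0411]
tool_rot: [3.141, -0.0, 1.627]
force: [-1.2, 1.0, 6.1]
gripper_width: 0.009
gripper_force: 59.3
```

```bash
python3 st.py
```

```text
t 64.275 ee [ 538.5 -325.7   41.1] fix [-161.6 -416.9] rot [ 1.7998e+02 -1.0000e-02  9.3200e+01] w 9.0 59.3 F [-1.2  1.   6.1]
```

step_arm(rows=[{"grip":0,"slide":[0,0.07,0],"dr":[0,0,0]},{"grip":0,"slide":[0,0.07,0],"dr":[0,0,0]},{"grip":0,"slide":[0,0,0],"dr":[0,0,0]},{"grip":0,"slide":[0,0,0],"dr":[0,0,0]}])

```text
time_s: 64.78
ee_pos: [0.5386, -0.3257, 0.041]
tool_rot: [-3.132, 0.0, 1.625]
force: [-13.1, 0.4, 15.4]
gripper_width: 0.0089
gripper_force: 60.2
```

```bash
python3 st.py
```

```text
t 64.775 ee [ 538.6 -325.7   41. ] fix [-161.5 -416.8] rot [-1.7944e+02  1.0000e-02  9.3100e+01] w 8.9 60.2 F [-13.1   0.4  15.4]
```

step_arm(rows=[{"grip":0,"slide":[0,-0.13,0],"dr":[0,0,0]},{"grip":0,"slide":[0,0,0],"dr":[0,0,0]},{"grip":0.3,"slide":[0,0,0],"dr":[0,0,0]},{"grip":0.3,"slide":[0,0,0],"dr":[0,0,0]},{"grip":0.3,"slide":[0,0,0],"dr":[0,0,0]},{"grip":0.3,"slide":[0,0,-0.5],"dr":[0,0,0]},{"grip":0.3,"slide":[0,0,-0.9],"dr":[0,0,0]},{"grip":0.3,"slide":[0,0,-0.9],"dr":[0,0,0]},{"grip":0.3,"slide":[0,0,-0.9],"dr":[0,0,0]}])

```text
time_s: 65.9
ee_pos: [0.539, -0.3258, 0.1689]
tool_rot: [-3.141, -0.001, 1.627]
force: [1.1, -0.5, -0.0]
gripper_width: 0.026
gripper_force: 0.0
```

step_arm(rows=[{"grip":0.3,"slide":[0,-0.8,-0.5],"dr":[0,0,0]},{"grip":0.3,"slide":[0,-0.8,-0.5],"dr":[0,0,0]},{"grip":0.3,"slide":[0,-0.8,0],"dr":[0,0,0]},{"grip":0.3,"slide":[0,-0.8,0],"dr":[0,0,0]},{"grip":0.3,"slide":[0,0,0],"dr":[0,0,0]}])

```text
time_s: 66.53
ee_pos: [0.4091, -0.3327, 0.2081]
tool_rot: [-3.141, -0.001, 1.625]
force: [0.3, -0.2, -0.6]
gripper_width: 0.0254
gripper_force: 0.0
```

```bash
python3 st.py; python3 - <<'E'
from h import *
im,dep,K,d,T=shot('top','t9.png'); P=cloud(dep,K,d,T)
for b in blocks(im,P,.044,.058): print(*b[:5], wf(*b[0]))
for b in blocks(im,P,.03,.044): print(*b[:5])
a=cv2.resize(im[90:260,80:260,::-1],None,fx=3,fy=3,interpolation=cv2.INTER_CUBIC); cv2.imwrite('pics/crop9.png',a)
m=np.s_[150:215,320:425]; Q=P[m].reshape(-1,3)*1000; c,s=np.cos(np.radians(3.3)),np.sin(np.radians(3.3)); u=Q[:,0]*c+Q[:,1]*s
k=(Q[:,2]>46)&(Q[:,2]<56)&(u<535); print('bar u',np.percentile(u[k],[2,50,90]))
E
```

```text
t 66.525 ee [ 409.1 -332.7  208.1] fix [-290.4 -403. ] rot [-1.7994e+02 -6.0000e-02  9.3090e+01] w 25.4 0.0 F [ 0.3 -0.2 -0.6]
[631.9 109.3] [ 41. 161.] 9.4 49.8 [166 155  98] [ 0.50251457 -2.51345959]
[ 552.4 -324.8] [ 39. 126.] 2.8 50.4 [126 132 139] [-147.7420443  -418.18954835]
[ 30.7 624.6] [140. 114.] 22.9 50.2 [76 43 24] [-510.04905695  602.72419854]
[665.9 -87. ] [40. 42.] 21.3 39.2 [174 133 171]
[647.   13.2] [46. 32.] 9.4 39.5 [173 144 148]
[605.4 208.8] [112.  43.] 9.8 35.5 [159 115  83]
[549.3 -70.2] [40. 40.] 63.1 39.7 [173 138 175]
[536.2 359.8] [40. 40.] 13.3 40.3 [30 34 41]
[466.6 118.1] [40. 40.] 59.7 39.5 [109  73  57]
[344.4 -30.6] [40. 41.] 77.3 39.3 [123  67  91]
[ 48.6 572.3] [143.   6.] 23.0 37.0 [18 10  5]
bar u [513.41345303 518.91739828 523.85966359]
```

View pics/crop9.png

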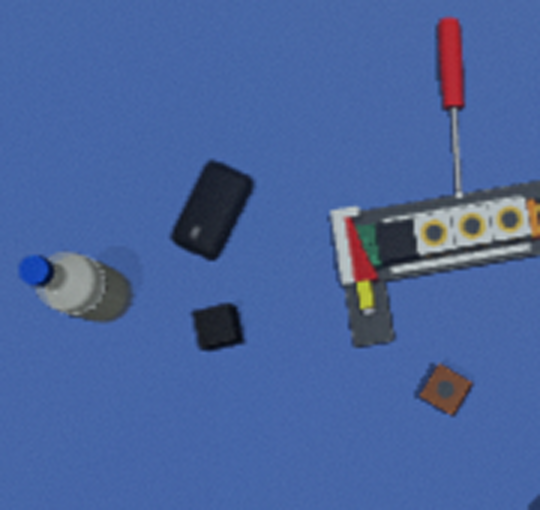

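The row of three specimens and the black spare (403,240) is tight. The wedge is home, its red part level with the wall and the tail at (365,295). The drawer is shut, and the bottle, mouse and screwdriver haven't moved.

```bash
python3 -c "
from cell import env; print(env.hand_in())"
```

```text
the job is handed in; nothing more can be done
None
```

The job is done and handed in: three specimens and one black spare are locked tight in the fixture, the wedge is fully home, the drawer is shut, and the bottle, mouse and screwdriver look undisturbed; hand-in returned no verdict.

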